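Roll the brass tube home on the marking plate

ROBOT

A 6-joint arm with a two-finger parallel gripper is mounted at the origin on the work surface. World frame = base frame: x ahead of the robot, y to its left, z up, the work surface at z = 0. Lengths are in m, angles in rad, forces in N, time in s.
With the tool pointing down it reaches from about 0.425 to 0.95 m from the base axis. Payload 3.5 kg.
Tool frame: the origin (TCP) lies midway between the tips of the shut fingers; the grasp point (between the pads) lies 19 mm behind it; z points along the fingers, y is the direction in which the jaws open and shut (so a half turn about z gives the same grasp; the last joint's range is limited). The gripper opens to 85 mm and grips with 20 to 120 N. Pads are 22 mm wide; open, the fingers measure 114 mm over their backs; the gripper's body (76 mm by 85 mm) begins 54 mm behind the grasp point. The pads swing forward as they close: fully open they stand 13 mm farther back than shut.
Start: joints at [-1.289, 0.286, 1.577, -0, 1.279, -0.15], TCP at [0.283, -0.613, 0.231] pointing down, gripper open.
Joint ranges: [-2.77, 2.77], [-0.9, 2.22], [0.21, 2.48], [-1.53, 4.67], [0.24, 2.81], [-2.84, 2.84]. Speed limits (rad/s): [2.79, 2.79, 3.14, 3.14, 3.14, 3.14].

INTERFACE

Orientations are given as a 3x3 rotation matrix whose columns are the frame's x, y, z axes.
In Python, from workcell import ctrl, capture gives the robot as it stands. The module is installed in compiled form; this text tells all that it offers.
- The arm moves only by the tool carry_out, never from a script. Its argument "moves" is a list of rows, each an object with "translation": the shift along the world's x, y, z in m, a list of three; "twist": the turn about the world's z in degrees. A call has 1 to 12 rows; each row is the pose to reach, as a shift and turn from the pose commanded when the call began; what a row does not reach only later rows make up. A row lasts 1/12 s, in which the tool goes at most 41.7 mm and 7.16 degrees, less where a joint would pass 70% of its speed; a pose out of reach is approached as far as the arm can. A call with a gripper value outside its range is refused whole. "claw" is the opening in per cent of the stroke, from 0 (shut) to 100 (fully open), set as the call begins (left out, the last holds). The fingers move at their own pace and stop on an object; "grip_force" is the grip in N (left out, the last holds). Time passes only in rows, so rows that repeat a pose let the fingers close. It gives the time, the measured TCP pose, the force and the opening at its end, in the units of the state.
- ctrl.read_state(): the state, without advancing time (a new reading comes with each control period).
- capture(name): name is "scene" or "top"; returns a dict with "frame" (384x512x3 uint8, blue, green, red), "fx", "fy", "cx", "cy" (pixels), "position" and "rotation" of the camera in the world. Camera axes: x right, y up, looking along -z (the intrinsics and any distortion apply to the point x, -y, -z); pixel columns grow to the right and rows downward; lengths in m; the calibration is good to about 2 mm. A picture is of the moment at which its call begins. There is no depth.
- ctrl.close_job(): hands the job in, once; it reports no verdict.
The state is a dict: "time": time; "qpos": joint angles; "joint_vel": joint speeds; "joint_efforts": joint torques, N m; "ee_pos": TCP position; "orientation": TCP orientation; "ft_force": force on the tool from outside, world axes, zero at the start; "moment": the same for the moment, N m; "gripper_width": opening from 0.0 (shut) to 1.0 (fully open).
Only numpy, scipy, OpenCV 4.12 (cv2) and the standard library are available. Lean on these libraries where they do the work, as an engineer would, in place of code of your own. Each camera call takes 0.05 s, during which the arm holds its last target.

TASK

Take the flat wooden palm block from its cork rest, press its rubber sole on the brass tube lying on the steel marking plate, and roll the tube under light, steady pressure up the slight slope and over the spring catch until it lies squarely against the blue stop, so the catch holds it there. Do not bear down hard, keep the fingers off the tube and leave the other tools alone. Then lay the block back flat, sole down, in the middle of its cork rest and let go.

Things in the scene. Friction and masses are not known exactly. Their poses are not given: they have to be found in the camera images.
- plate: foot of the steel marking plate, fixed level on packing 0 to 12 mm above the bench. Origin on the packing, below the plate's middle; +y points to the stop. On it the steel bed, 130 x 260 x 10 mm, side rails inside at x = +-48 mm, 10 mm high. The bed slopes up to the stop by 0.01 to 0.045 rad, set anew each time and not measured: feel it. At y = -30 mm, the tube's start, its top is at z = 10 mm.
- tube: brass tube, 40 mm across, 80 mm long, about 240 g; origin at its centre, x along its axis. Starts across the bed against a low ledge, at plate y = -30, z = 30 mm; home, against the blue stop (face at y = 95, 26 mm high, below the tube's top), it is at y = 74 to 75 mm. Under the pressed block it rolls half as far as the block moves; at the stop the block slides on it. Let go early, it rolls back.
- catch (a joint): brass spring catch, a 60 mm round-topped bar across the bed at plate y = 61.5 mm, standing 3 mm above it; value in m, 0 = up, about 0.003 when flush. Its spring pushes up with 4 N when up, 6.4 N when flush; the tube's weight alone does not sink it, but a block pressed on the tube with 6 to 10 N rolls it over. With the tube home the catch springs up behind it.
- block: flat wooden palm block, about 250 g: board 70 (x) x 160 (y) x 14 mm, black rubber sole below; in its middle a dark handle 26 (x) x 70 (y) mm, top 58 mm above the sole. Origin at the sole's centre; grip the handle across its 26 mm from above. In use its y runs along the plate's y. Block, tube and bed are stiff: 1 mm too low gives over 25 N; landing at 6 mm/s with a 3 N force stop gives about 8 N.
- rest: cork-topped wooden rest fixed on the bench, to the robot's left or right, 120 (x) x 200 (y) x 8 mm; origin under its centre, at bench height; the block lies on its top, z = 8 mm, along its y.
Not all that is in view belongs to the job. What is shaped like the block but orange or turquoise is not meant.

How it is judged:
By the outcome, as a careful person would: the job done as asked, in the order asked, and still so for the second after the job is handed in, with the robot touching nothing.
It also fails if it takes over 72 s, if anything falls off the work surface, if the arm or the gripper's body presses on something with over 40 N, if the wrist force passes 120 N, or if a joint passes its speed limit or range.

## Working session

There is one attempt and no reset: what is moved stays moved. The work goes in short steps, Python scripts to look and compute and a tool call to move; the robot and the scene stay as the last step left them, time stands still between calls to the robot, and variables do not carry over. Pictures are saved under pics/ and viewed, and the job is handed in when it is done.

Besides the shell and the picture viewer there is one more tool, called after "Call:" as name(argument=value, ...), one argument or row to a line, values as JSON. carry_out: Moves the arm, as the interface text tells. Its arguments: {"type":"object","properties":{"moves":{"type":"array","items":{"type":"object","properties":{"translation":{"type":"array","items":{"type":"number"}},"twist":{"type":"number"}}}},"claw":{"type":"number"},"grip_force":{"type":"number"}},"required":["moves"]}

```bash
mkdir -p pics; ls; python3 - <<'E'
from workcell import ctrl,capture
import cv2,pickle
s=ctrl.read_state();print({k:s[k] for k in('time','ee_pos','orientation','ft_force','gripper_width')})
for n in('scene','top'):
    c=capture(n);cv2.imwrite(f'pics/{n}0.png',c['frame']);pickle.dump(c,open(f'{n}0.pkl','wb'))
    print(n,{k:v for k,v in c.items() if k!='frame'})
E
```

```text
pics
{'time': 0.0, 'ee_pos': array([ 0.28232927, -0.61239128,  0.22991272]), 'orientation': array([[ 9.08229683e-01,  4.18471496e-01, -6.70838010e-04],
       [ 4.18471879e-01, -9.08226807e-01,  2.31367044e-03],
       [ 3.58932064e-04, -2.38207101e-03, -9.99997098e-01]]), 'ft_force': array([ 0.03450168, -0.51727617, -0.28901847]), 'gripper_width': 1.0029501936915606}
scene {'fx': 365.62167075576076, 'fy': 365.62167075576076, 'cx': 254.13595246163067, 'cy': 187.01947801221317, 'position': array([ 0.91991429, -0.45811037,  0.7891805 ]), 'rotation': array([[ 0.76120604, -0.48548984,  0.42995928],
       [ 0.64850367,  0.57280646, -0.50133397],
       [-0.00289091,  0.66044862,  0.75086568]])}
top {'fx': 438.42806160280804, 'fy': 438.42806160280804, 'cx': 256.109221473835, 'cy': 191.6273442343404, 'position': array([0.3918055 , 0.05852265, 1.21795461]), 'rotation': array([[ 0.01055584,  0.99580675, -0.09087078],
       [-0.99993648,  0.01087105,  0.00297453],
       [ 0.00394992,  0.09083361,  0.99585825]])}
```

```bash
cd pics; python3 -c "
import cv2
for n in('scene','top'):
    f=cv2.imread(n+'0.png');cv2.imwrite(n+'0b.png',cv2.resize(f,(800,600),interpolation=cv2.INTER_CUBIC))"
```

```text
(no output)
```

View pics/scene0b.png

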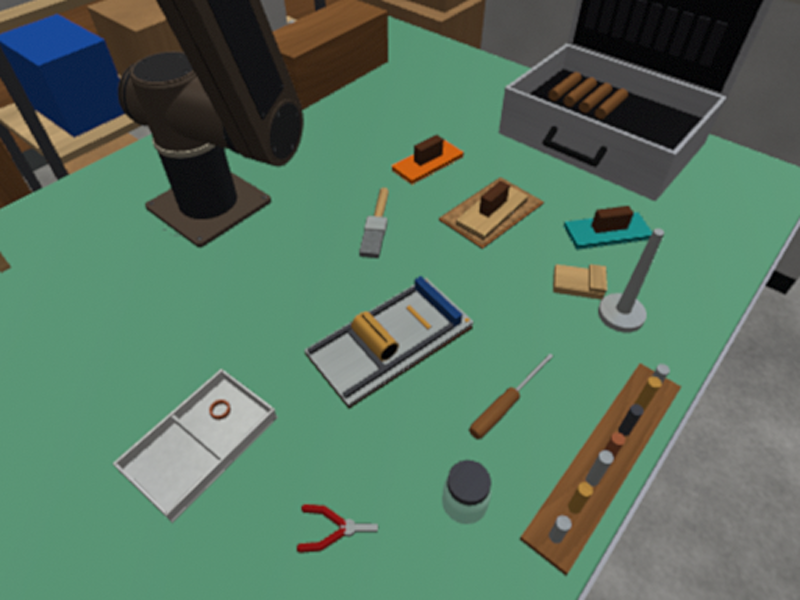

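View pics/top0b.png

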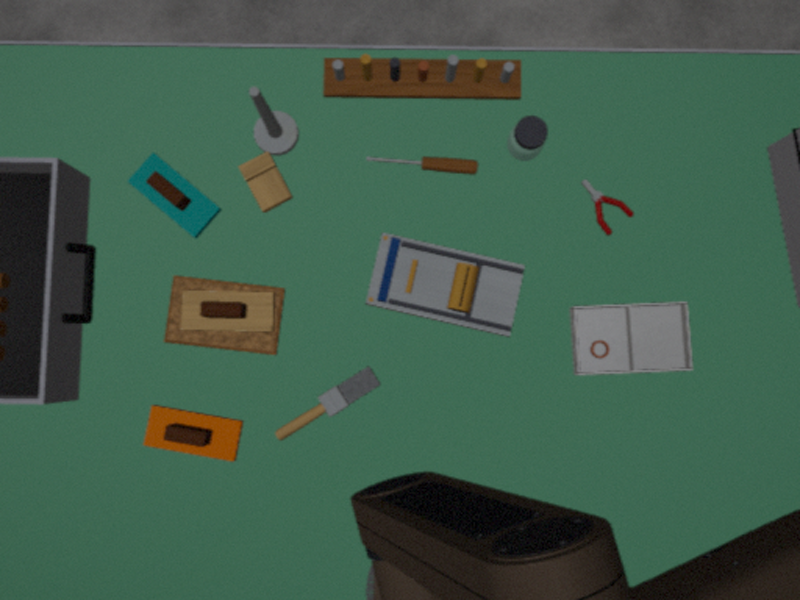

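Candidates in the 800x600 top view are orange (193,433), turquoise (172,195), a plain wooden block on cork (225,311) and a small light wood piece (265,182). I choose the one on the cork. Next I'll look at close crops.

```bash
cd pics; python3 -c "
import cv2
f=cv2.imread('top0.png')
a=f[165:240,95:195];cv2.imwrite('c_rest.png',cv2.resize(a,None,fx=8,fy=8,interpolation=cv2.INTER_CUBIC))
a=f[140:220,228:343];cv2.imwrite('c_plate.png',cv2.convertScaleAbs(cv2.resize(a,(690,480),interpolation=cv2.INTER_CUBIC),alpha=1.4))"
```

```text
(no output)
```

View pics/c_rest.png

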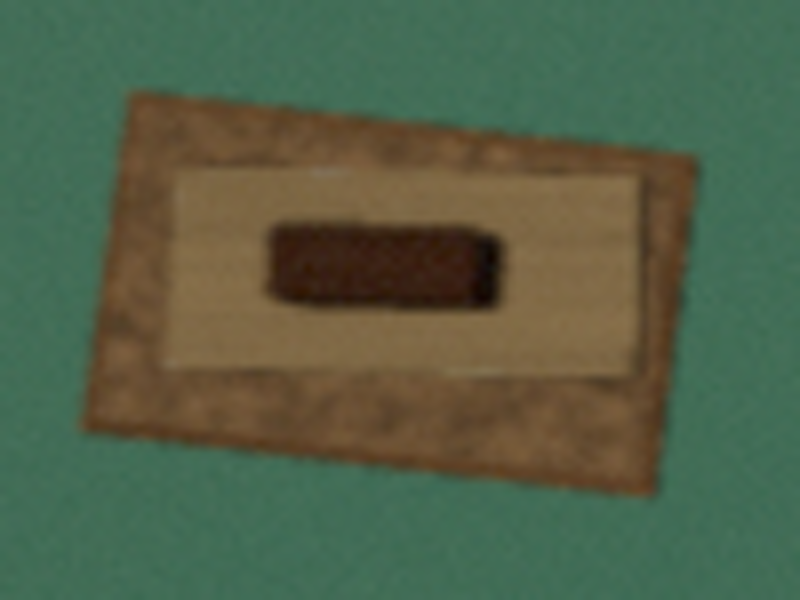

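View pics/c_plate.png

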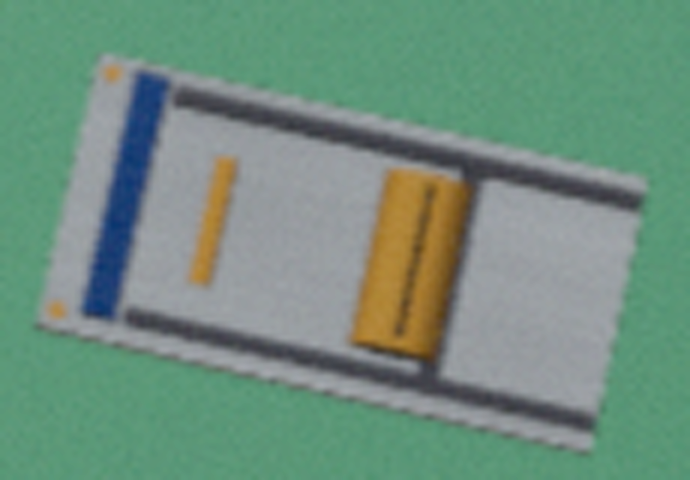

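```bash
cd pics; python3 -c "
import cv2
f=cv2.imread('scene0.png')
a=f[110:160,275:355];cv2.imwrite('s_rest.png',cv2.convertScaleAbs(cv2.resize(a,None,fx=10,fy=10,interpolation=cv2.INTER_CUBIC),alpha=1.3))
a=f[172:262,190:308];cv2.imwrite('s_plate.png',cv2.convertScaleAbs(cv2.resize(a,None,fx=6,fy=6,interpolation=cv2.INTER_CUBIC),alpha=1.2))"
```

```text
(no output)
```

View pics/s_rest.png

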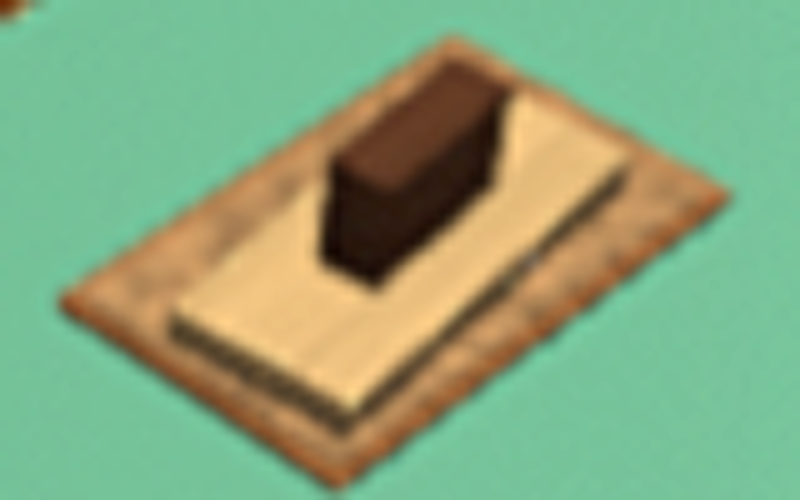

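View pics/s_plate.png

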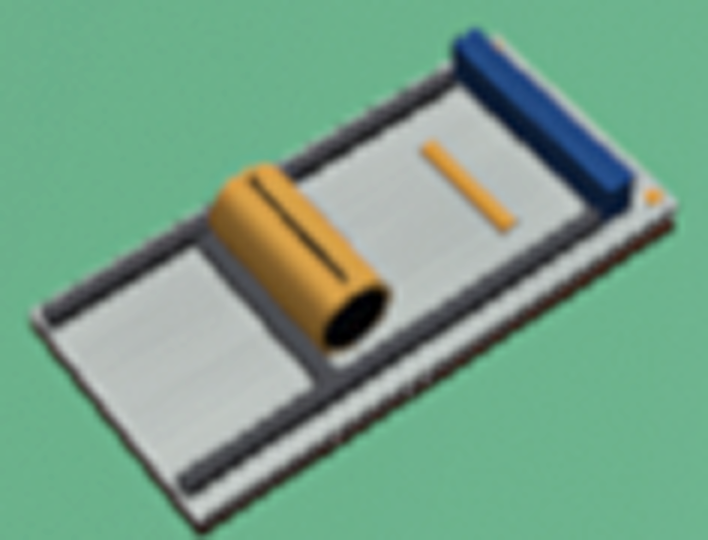

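```bash
cat > h.py <<'E'
import numpy as np,pickle
from scipy.optimize import least_squares
C={n:pickle.load(open(n+'0.pkl','rb')) for n in('scene','top')}
def proj(c,P):
    q=(np.atleast_2d(P)-c['position'])@c['rotation']
    return np.c_[c['cx']+c['fx']*q[:,0]/-q[:,2],c['cy']-c['fy']*q[:,1]/-q[:,2]]
def px(uv,f,x0,y0): return (np.array(uv,float)+.5)/f-.5+[x0,y0]
def pose(p,L): # x,y,z,yaw
    c,s=np.cos(p[3]),np.sin(p[3]);L=np.array(L,float)
    return np.c_[p[0]+c*L[:,0]-s*L[:,1],p[1]+s*L[:,0]+c*L[:,1],p[2]+L[:,2]]
def ray(c,uv,z):
    d=c['rotation']@np.array([(uv[0]-c['cx'])/c['fx'],-(uv[1]-c['cy'])/c['fy'],-1]);
    return c['position']+d*(z-c['position'][2])/d[2]
E
python3 - <<'E'
from h import *
T=lambda uv,f,a,b:px(uv,f,a,b)
top,sc=C['top'],C['scene']
def fit(name,obs,z=None,tilt=False):
    def r(p):
        q=[p[0],p[1],p[2] if z is None else z,p[3]]
        out=[]
        for c,L,uv in obs:
            L=np.array(L,float)
            if tilt: L=L.copy();L[:,2]+=p[4]*(L[:,1]+.03)
            out.append((proj(c,pose(q,L))-uv).ravel())
        return np.concatenate(out)
    s=least_squares(r,[.5,.1,0,0]+([.02] if tilt else []),x_scale=.01)
    print(name,np.round(s.x,4),'deg',np.degrees(s.x[3]).round(2),'res',np.round(s.fun,1));return s.x
R=[[.06,.1,.008],[.06,-.1,.008],[-.06,-.1,.008],[-.06,.1,.008]]
fit('rest top',[(top,R,px([[132,93],[697,157],[657,493],[84,430]],8,95,165))],0)
fit('rest sc',[(sc,[R[2],R[1],R[0],R[3]],px([[62,297],[340,475],[728,190],[452,35]],10,275,110))],0)
fit('rest both',[(top,R,px([[132,93],[697,157],[657,493],[84,430]],8,95,165)),(sc,[R[2],R[1],R[0],R[3]],px([[62,297],[340,475],[728,190],[452,35]],10,275,110))])
for th in(.014,.018):
  B=[[.035,.08,th],[.035,-.08,th],[-.035,-.08,th],[-.035,.08,th]]
  H=[[.013,.035,.058],[.013,-.035,.058],[-.013,-.035,.058],[-.013,.035,.058]]
  ot=[(top,B,px([[177,172],[640,175],[637,375],[167,368]],8,95,165))]
  os=[(sc,[B[2],B[1],B[0]],px([[172,312],[347,410],[625,160]],10,275,110))]
  hs=[(sc,[H[2],H[1],H[0],H[3]],px([[333,158],[390,190],[512,92],[455,55]],10,275,110))]
  ht=[(top,H,px([[270,224],[475,228],[475,306],[270,306]],8,95,165))]
  fit('block top',ot,.008);fit('block sc',os,.008);fit('both',ot+os,.008)
fit('handle sc',hs,.008);fit('handle top',ht,.008)
fit('all free',ot+os+hs+ht)
P=[[.065,.13,.010],[.065,-.13,.010],[-.065,-.13,.010],[-.065,.13,.010]]
pt=[(top,P,px([[105,55],[645,180],[590,450],[37,325]],6,228,140))]
ps=[(sc,[P[2],P[1],P[0]],px([[35,320],[200,525],[675,210]],6,190,172))]
fit('plate top',pt,.006);fit('plate sc',ps,.006)
fit('plate both',pt+ps);fit('plate tilt',pt+ps,None,True)
# tube line center in top: seam ends
for uv in ([430,185],[398,335]): print(ray(top,px([uv],6,228,140)[0],.05))
E
```

```text
rest top [ 0.4725  0.3654  0.     -0.0993] deg -5.69 res [-0.3 -0.5  0.6 -0.6  0.1  0.6 -0.4  0.4]
rest sc [ 0.4725  0.3673 -0.5048 -0.0967] deg -5.54 res [-0.7 -0.2  0.1  0.7  0.6 -0.2 -0.1 -0.7]
rest both [ 4.727e-01  3.660e-01 -1.000e-04 -9.830e-02] deg -5.63 res [-0.5 -0.5  0.4 -0.7 -0.   0.5 -0.6  0.4 -0.9  0.1 -0.2  1.   0.5  0.1
 -0.2 -0.5]
block top [4.785e-01 3.577e-01 0.000e+00 2.000e-04] deg 0.01 res [-0.3 -0.5  0.3 -0.3 -0.   0.3 -0.   0.5]
block sc [ 4.789e-01  3.563e-01  0.000e+00 -2.000e-04] deg -0.01 res [-0.6  0.1  0.3  0.2  0.4 -0.4]
both [ 4.785e-01  3.574e-01  0.000e+00 -1.000e-04] deg -0.01 res [-0.1 -0.5  0.4 -0.3  0.1  0.3  0.1  0.5 -0.5 -0.1  0.4 -0.1  0.5 -0.6]
block top [4.782e-01 3.567e-01 1.119e-01 2.000e-04] deg 0.01 res [-0.4 -0.6  0.4 -0.3  0.1  0.3 -0.1  0.6]
block sc [0.4811 0.3522 0.933  0.0014] deg 0.08 res [-0.8  0.1  0.3  0.2  0.5 -0.5]
both [0.4788 0.3559 0.     0.0013] deg 0.07 res [-0.1 -0.7  0.7 -0.6  0.4  0.1  0.2  0.4 -0.6 -0.8  0.3 -0.7  0.5 -1.3]
handle sc [ 0.4794  0.3578 -0.0005 -0.0124] deg -0.71 res [-0.9  0.1  0.3  0.5  0.9 -0.5 -0.3 
[... 162 characters left out ...]
0.02 res [-0.5 -0.4  0.1 -0.2 -0.3  0.4 -0.3  0.6 -0.5 -0.5  0.4 -0.5  0.6 -0.9
 -1.2  0.8  0.1  1.1  0.4 -0.  -0.8  0.4 -0.2 -0.1  0.7 -0.3  0.4 -0.2
 -0.6 -0.5]
plate top [ 0.5303 -0.0242  0.5088 -0.2159] deg -12.37 res [-0.7 -0.3  0.8 -0.3  0.1  0.5 -0.1  0.1]
plate sc [ 0.5326 -0.0253  0.002  -0.1985] deg -11.37 res [-1.  -0.4  0.4  0.3  0.6 -0.1]
plate both [ 0.531  -0.0239  0.0015 -0.2095] deg -12.0 res [-1.  -0.   0.3 -0.6 -0.1  0.1 -0.1  0.3 -0.9 -0.5 -0.1  0.2  0.4  0.8]
plate tilt [ 0.5308 -0.0241  0.0016 -0.2114  0.0193] deg -12.11 res [-0.9 -0.2  0.2 -0.4 -0.2  0.2 -0.1  0.2 -0.9 -0.2 -0.3  0.5  0.4  0.2]
[ 0.5568924  -0.06031581  0.05      ]
[ 0.48930983 -0.04615935  0.05      ]
```

Call:
carry_out(
  moves=[
    {"translation": [0.02,0.02,0],"twist": 3},
    {"translation": [0.04,0.05,0],"twist": 7},
    {"translation": [0.06,0.085,0],"twist": 11},
    {"translation": [0.08,0.12,0],"twist": 15},
    {"translation": [0.1,0.155,0],"twist": 19},
    {"translation": [0.12,0.19,0],"twist": 23},
    {"translation": [0.14,0.225,0],"twist": 27},
    {"translation": [0.16,0.26,0],"twist": 31},
    {"translation": [0.18,0.295,0],"twist": 35},
    {"translation": [0.2,0.33,0],"twist": 39},
    {"translation": [0.215,0.365,0],"twist": 43},
    {"translation": [0.23,0.4,0],"twist": 47},
  ],
  claw=100,
)

```text
time: 1.1
ee_pos: [0.5128, -0.2109, 0.2308]
orientation: [[0.31, 0.951, -0.001], [0.951, -0.31, 0.0], [0.0, -0.001, -1.0]]
ft_force: [1.7, -0.2, -0.3]
gripper_width: 0.997
```

Call:
carry_out(
  moves=[
    {"translation": [0.0,0.038,0],"twist": 2},
    {"translation": [0.0,0.077,0],"twist": 4},
    {"translation": [0.0,0.116,0],"twist": 6},
    {"translation": [0.0,0.155,0],"twist": 8},
    {"translation": [0.0,0.194,0],"twist": 10},
    {"translation": [0.0,0.233,0],"twist": 12},
    {"translation": [0.0,0.272,0],"twist": 14},
    {"translation": [-0.01,0.31,0],"twist": 16},
    {"translation": [-0.015,0.35,0],"twist": 18},
    {"translation": [-0.02,0.39,0],"twist": 18.2},
    {"translation": [-0.025,0.43,0],"twist": 18.2},
    {"translation": [-0.03,0.465,0],"twist": 18.2},
  ],
)

```text
time: 2.1
ee_pos: [0.4814, 0.2543, 0.231]
orientation: [[0.0, 1.0, -0.001], [1.0, -0.0, 0.0], [0.0, -0.001, -1.0]]
ft_force: [0.5, -0.4, -0.8]
gripper_width: 1.0
```

Call:
carry_out(
  moves=[
    {"translation": [0,0.035,-0.01],"twist": 0},
    {"translation": [-0.002,0.065,-0.03],"twist": 0},
    {"translation": [-0.003,0.09,-0.05],"twist": 0},
    {"translation": [-0.004,0.1,-0.07],"twist": 0},
    {"translation": [-0.004,0.104,-0.085],"twist": 0},
    {"translation": [-0.004,0.104,-0.085],"twist": 0},
    {"translation": [-0.004,0.104,-0.085],"twist": 0},
  ],
)

```text
time: 2.68
ee_pos: [0.4775, 0.3557, 0.1449]
orientation: [[0.0, 1.0, -0.003], [1.0, -0.0, -0.002], [-0.002, -0.003, -1.0]]
ft_force: [-0.2, 0.1, 0.4]
gripper_width: 1.003
```

```bash
python3 - <<'E'
from workcell import ctrl,capture
import cv2,numpy as np
s=ctrl.read_state();print(s['time'],s['ee_pos'],s['orientation'].round(4),s['ft_force'])
c=capture('top')['frame'][150:270,60:220];d=capture('scene')['frame'][60:180,245:405]
cv2.imwrite('pics/pre.png',np.hstack([cv2.resize(x,(400,300),interpolation=cv2.INTER_CUBIC) for x in(c,d)]))
E
```

```text
2.6833 [0.47753106 0.35565934 0.14489808] [[ 4.0e-04  1.0e+00 -3.0e-03]
 [ 1.0e+00 -5.0e-04 -1.7e-03]
 [-1.7e-03 -3.0e-03 -1.0e+00]] [-0.18832479  0.05663219  0.43740881]
```

View pics/pre.png

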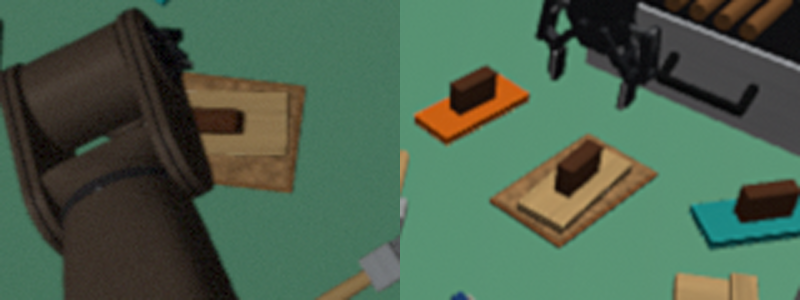

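The fingers straddle the handle's axis in both views, with the jaws opening across the 26 mm. I'll descend.

Call:
carry_out(
  moves=[
    {"translation": [0.001,0.002,-0.02]},
    {"translation": [0.001,0.002,-0.045]},
    {"translation": [0.001,0.002,-0.07]},
    {"translation": [0.001,0.002,-0.09]},
    {"translation": [0.001,0.002,-0.105]},
    {"translation": [0.001,0.002,-0.113]},
    {"translation": [0.001,0.002,-0.115]},
    {"translation": [0.001,0.002,-0.115]},
  ],
)

```text
schema error: expected keys translation, twist
```

Call:
carry_out(
  moves=[
    {"translation": [0,0,0]},
    {"translation": [0,0,0]},
    {"translation": [0,0,0]},
    {"translation": [0,0,0]},
    {"translation": [0,0,0]},
    {"translation": [0,0,0]},
    {"translation": [0,0,0]},
    {"translation": [0,0,0]},
  ],
  claw=0,
  grip_force=110,
)

```text
schema error: expected keys translation, twist
```

Call:
carry_out(
  moves=[
    {"translation": [0.001,0.002,-0.02],"twist": 0},
    {"translation": [0.001,0.002,-0.045],"twist": 0},
    {"translation": [0.001,0.002,-0.07],"twist": 0},
    {"translation": [0.001,0.002,-0.09],"twist": 0},
    {"translation": [0.001,0.002,-0.105],"twist": 0},
    {"translation": [0.001,0.002,-0.113],"twist": 0},
    {"translation": [0.001,0.002,-0.115],"twist": 0},
    {"translation": [0.001,0.002,-0.115],"twist": 0},
  ],
)

```text
time: 3.45
ee_pos: [0.4803, 0.3579, 0.0322]
orientation: [[0.002, 1.0, 0.001], [1.0, -0.002, 0.001], [0.001, 0.001, -1.0]]
ft_force: [-0.2, 0.1, -0.7]
gripper_width: 1.0
```

Call:
carry_out(
  moves=[
    {"translation": [0,0,0],"twist": 0},
    {"translation": [0,0,0],"twist": 0},
    {"translation": [0,0,0],"twist": 0},
    {"translation": [0,0,0],"twist": 0},
    {"translation": [0,0,0],"twist": 0},
    {"translation": [0,0,0],"twist": 0},
    {"translation": [0,0,0],"twist": 0},
    {"translation": [0,0,0],"twist": 0},
  ],
  claw=0,
  grip_force=110,
)

```text
time: 4.12
ee_pos: [0.4802, 0.3584, 0.0322]
orientation: [[0.001, 1.0, 0.001], [1.0, -0.001, 0.001], [0.001, 0.001, -1.0]]
ft_force: [1.2, -0.4, 4.7]
gripper_width: 0.29
```

Call:
carry_out(
  moves=[
    {"translation": [0,0,0.002],"twist": 0},
    {"translation": [0,0,0.008],"twist": 0},
    {"translation": [0,0,0.02],"twist": 0},
    {"translation": [0,0,0.04],"twist": 0},
    {"translation": [0,0,0.06],"twist": 0},
    {"translation": [0,0,0.08],"twist": 0},
    {"translation": [0,0,0.095],"twist": 0},
    {"translation": [0,0,0.105],"twist": 0},
    {"translation": [0,0,0.11],"twist": 0},
    {"translation": [0,0,0.11],"twist": 0},
  ],
)

```text
time: 4.95
ee_pos: [0.4799, 0.3582, 0.1426]
orientation: [[0.001, 1.0, 0.002], [1.0, -0.001, 0.001], [0.001, 0.002, -1.0]]
ft_force: [-0.1, 0.4, -1.4]
gripper_width: 0.288
```

```bash
python3 - <<'E'
from workcell import ctrl,capture
import cv2,numpy as np
s=ctrl.read_state();print(s['time'],s['ee_pos'],s['orientation'].round(4),s['ft_force'],s['moment'],s['gripper_width'])
c=capture('top')['frame'][150:270,60:220];d=capture('scene')['frame'][60:180,245:405]
cv2.imwrite('pics/lift.png',np.hstack([cv2.resize(x,(400,300),interpolation=cv2.INTER_CUBIC) for x in(c,d)]))
E
```

```text
4.95 [0.4799261  0.35822898 0.14264153] [[ 1.0e-03  1.0e+00  1.8e-03]
 [ 1.0e+00 -1.0e-03  9.0e-04]
 [ 9.0e-04  1.8e-03 -1.0e+00]] [-0.10874705  0.4314789  -1.43413598] [-0.00157967 -0.02323894 -0.01026002] 0.2884444079979743
```

View pics/lift.png

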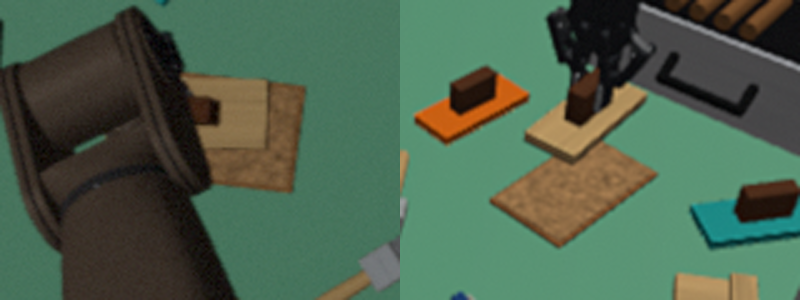

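Block is held level: its shadow-side edge in the scene crop (525,135)-(575,160) lies parallel to the rest. Next I carry it over the start end of the plate.

Call:
carry_out(
  moves=[
    {"translation": [0.001,-0.012,0],"twist": 0},
    {"translation": [0.004,-0.035,0],"twist": -1},
    {"translation": [0.007,-0.065,0],"twist": -2},
    {"translation": [0.01,-0.1,0],"twist": -3},
    {"translation": [0.013,-0.135,0],"twist": -4},
    {"translation": [0.016,-0.17,0],"twist": -5},
    {"translation": [0.019,-0.205,0],"twist": -6},
    {"translation": [0.021,-0.24,0],"twist": -7},
    {"translation": [0.023,-0.275,0],"twist": -8},
    {"translation": [0.026,-0.31,0],"twist": -9},
    {"translation": [0.028,-0.345,0],"twist": -10},
    {"translation": [0.03,-0.38,0],"twist": -11},
  ],
)

```text
time: 6.05
ee_pos: [0.5081, -0.0242, 0.1401]
orientation: [[0.193, 0.981, -0.002], [0.981, -0.193, 0.0], [-0.0, -0.002, -1.0]]
ft_force: [1.3, 0.8, -2.1]
gripper_width: 0.289
```

Call:
carry_out(
  moves=[
    {"translation": [0.002,-0.03,-0.005],"twist": -0.6},
    {"translation": [0.003,-0.055,-0.015],"twist": -1},
    {"translation": [0.0035,-0.072,-0.025],"twist": -1},
    {"translation": [0.004,-0.08,-0.032],"twist": -1},
    {"translation": [0.004,-0.082,-0.037],"twist": -1},
    {"translation": [0.004,-0.082,-0.04],"twist": -1},
    {"translation": [0.004,-0.082,-0.04],"twist": -1},
    {"translation": [0.004,-0.082,-0.04],"twist": -1},
  ],
)

```text
time: 6.72
ee_pos: [0.5133, -0.1029, 0.1011]
orientation: [[0.208, 0.978, -0.001], [0.978, -0.208, 0.001], [0.0, -0.001, -1.0]]
ft_force: [-0.1, 0.1, -3.0]
gripper_width: 0.289
```

```bash
python3 - <<'E'
from workcell import ctrl,capture
import cv2,numpy as np
s=ctrl.read_state();print(s['time'],s['ee_pos'],s['orientation'].round(4),s['ft_force'],s['moment'],s['gripper_width'],s['qpos'].round(2))
c=capture('top');cv2.imwrite('pics/ov_t.png',cv2.resize(c['frame'][130:250,220:380],(800,600),interpolation=cv2.INTER_CUBIC))
d=capture('scene');cv2.imwrite('pics/ov_s.png',cv2.resize(d['frame'][130:280,160:360],(800,600),interpolation=cv2.INTER_CUBIC))
E
```

```text
6.7167 [ 0.51334929 -0.1029003   0.10114308] [[ 2.075e-01  9.782e-01 -6.000e-04]
 [ 9.782e-01 -2.075e-01  5.000e-04]
 [ 4.000e-04 -7.000e-04 -1.000e+00]] [-0.050573    0.09371395 -3.00527125] [ 0.01159688 -0.05850831  0.01410733] 0.28856826600849794 [-0.39  0.1   2.05  0.    0.99 -0.18]
```

View pics/ov_s.png

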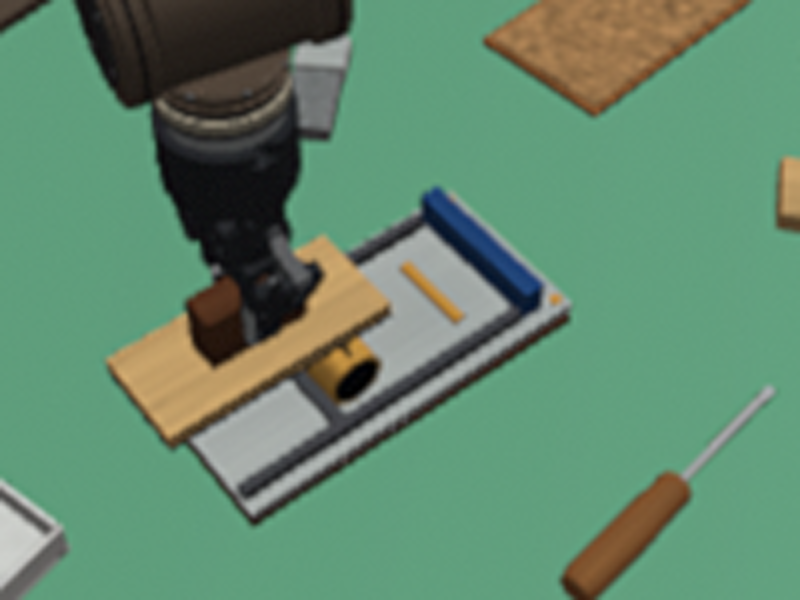

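View pics/ov_t.png

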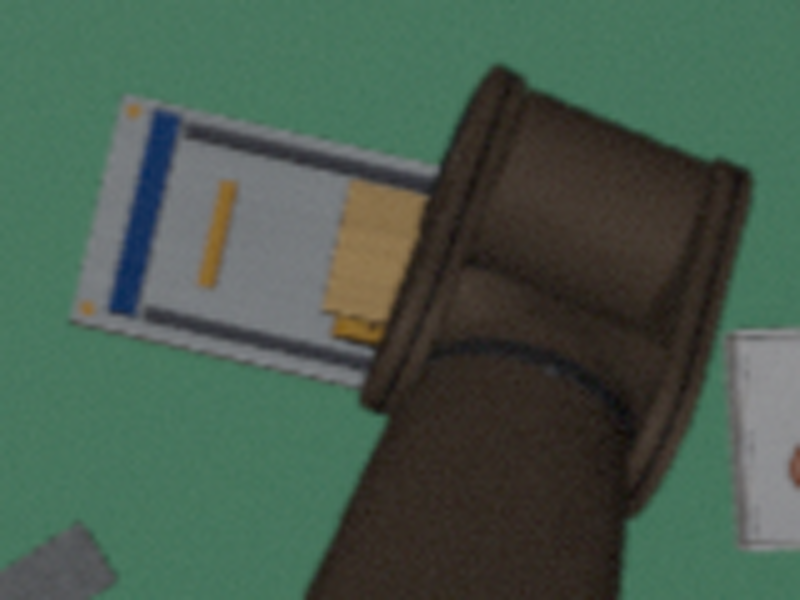

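```bash
python3 - <<'E'
from h import *
a,b=[ray(C['top'],px([u],5,220,130)[0],.093)[:2] for u in([350,180],[325,313])]
print(a,b,np.linalg.norm(a-b),np.degrees(np.arctan2(*(a-b)[::-1])))
th=np.radians(-12);R=np.array([[np.cos(th),np.sin(th)],[-np.sin(th),np.cos(th)]])
print(R@((a+b)/2-[.531,-.024]))
E
```

```text
[ 0.56312623 -0.03090508] [ 0.49377588 -0.01826751] 0.07049240745569811 -10.327568284425647
[-0.00237135 -0.00110344]
```

Call:
carry_out(
  moves=[
    {"translation": [0,0,-0.004],"twist": 0},
    {"translation": [0,0,-0.008],"twist": 0},
    {"translation": [0,0,-0.012],"twist": 0},
    {"translation": [0,0,-0.014],"twist": 0},
    {"translation": [0,0,-0.016],"twist": 0},
    {"translation": [0,0,-0.0165],"twist": 0},
    {"translation": [0,0,-0.017],"twist": 0},
    {"translation": [0,0,-0.017],"twist": 0},
  ],
)

```text
time: 7.48
ee_pos: [0.5135, -0.1041, 0.0843]
orientation: [[0.209, 0.978, -0.0], [0.978, -0.209, 0.0], [0.0, -0.0, -1.0]]
ft_force: [-0.3, -0.1, -2.3]
gripper_width: 0.291
```

```bash
python3 - <<'E'
from workcell import ctrl,capture
import cv2,numpy as np
s=ctrl.read_state();print(s['time'],s['ee_pos'],s['ft_force'])
d=capture('scene');cv2.imwrite('pics/gap.png',cv2.resize(d['frame'][190:240,210:280],None,fx=11,fy=11,interpolation=cv2.INTER_CUBIC))
E
```

```text
7.4833 [ 0.5135323  -0.10407999  0.08428234] [-0.28011838 -0.14273224 -2.28076973]
```

View pics/gap.png

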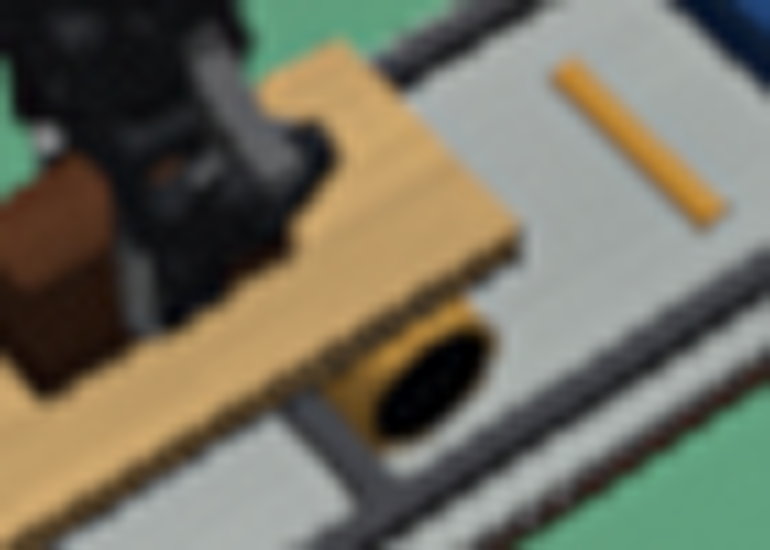

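Call:
carry_out(
  moves=[
    {"translation": [0,0,-0.0005],"twist": 0},
    {"translation": [0,0,-0.001],"twist": 0},
    {"translation": [0,0,-0.0015],"twist": 0},
    {"translation": [0,0,-0.0018],"twist": 0},
    {"translation": [0,0,-0.002],"twist": 0},
  ],
)

```text
time: 7.95
ee_pos: [0.5135, -0.104, 0.0823]
orientation: [[0.209, 0.978, -0.0], [0.978, -0.209, 0.0], [-0.0, -0.0, -1.0]]
ft_force: [0.1, 0.2, -2.4]
gripper_width: 0.29
```

Call:
carry_out(
  moves=[
    {"translation": [0,0,-0.0005],"twist": 0},
    {"translation": [0,0,-0.0008],"twist": 0},
    {"translation": [0,0,-0.001],"twist": 0},
  ],
)

```text
time: 8.2
ee_pos: [0.5136, -0.104, 0.0818]
orientation: [[0.209, 0.978, -0.0], [0.978, -0.209, 0.0], [0.0, -0.0, -1.0]]
ft_force: [-1.0, 0.1, 1.5]
gripper_width: 0.286
```

Call:
carry_out(
  moves=[
    {"translation": [0,0,0],"twist": 0},
    {"translation": [0,0,0],"twist": 0},
  ],
)

```text
time: 8.37
ee_pos: [0.5137, -0.1041, 0.0818]
orientation: [[0.209, 0.978, 0.0], [0.978, -0.209, -0.0], [0.0, 0.0, -1.0]]
ft_force: [-2.2, 0.5, 1.7]
gripper_width: 0.291
```

```bash
python3 - <<'E'
from workcell import ctrl,capture
import cv2
s=ctrl.read_state();print(s['time'],s['ee_pos'],s['orientation'].round(4),s['ft_force'],s['moment'],s['gripper_width'])
d=capture('scene');cv2.imwrite('pics/gap2.png',cv2.resize(d['frame'][190:240,210:280],None,fx=11,fy=11,interpolation=cv2.INTER_CUBIC))
E
```

```text
8.3667 [ 0.51365103 -0.10405032  0.08178639] [[ 2.088e-01  9.780e-01  1.000e-04]
 [ 9.780e-01 -2.088e-01 -0.000e+00]
 [ 0.000e+00  1.000e-04 -1.000e+00]] [-2.18699276  0.5223053   1.67595856] [0.275412   0.29619552 0.04573453] 0.2908373730586556
```

View pics/gap2.png

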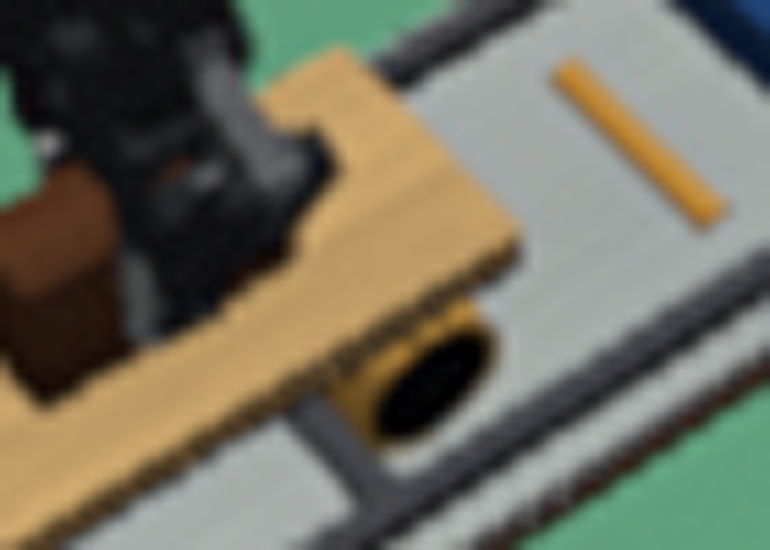

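Contact: about 4 N net upward force (the held block's weight read -2.4 N), no tilt. Moment agrees with a contact ~52 mm ahead of the handle. Now I start rolling in small steps and watch the force.

Call:
carry_out(
  moves=[
    {"translation": [0.0001,0.001,0],"twist": 0},
    {"translation": [0.0003,0.002,0],"twist": 0},
    {"translation": [0.0004,0.003,0],"twist": 0},
    {"translation": [0.0006,0.004,0],"twist": 0},
    {"translation": [0.0008,0.005,0],"twist": 0},
    {"translation": [0.001,0.006,0],"twist": 0},
  ],
)

```text
time: 8.92
ee_pos: [0.5149, -0.098, 0.0817]
orientation: [[0.209, 0.978, 0.001], [0.978, -0.209, -0.0], [-0.0, 0.001, -1.0]]
ft_force: [-1.8, 0.4, 3.6]
gripper_width: 0.288
```

```bash
cat > st.py <<'E'
from workcell import ctrl
import numpy as np
s=ctrl.read_state();th=np.radians(-12);R=np.array([[np.cos(th),np.sin(th)],[-np.sin(th),np.cos(th)]])
print('t',s['time'],'tcp plate',(R@(s['ee_pos'][:2]-[.531,-.024])*1e3).round(2),'z',(s['ee_pos'][2]*1e3).round(2),'F',(R@s['ft_force'][:2]).round(2),s['ft_force'][2].round(2),'M',(R@s['moment'][:2]).round(3),s['moment'][2].round(3),'tilt',s['orientation'][2].round(4),s['gripper_width'])
E
python3 st.py
```

```text
t 8.9167 tcp plate [ -0.39 -75.74] z 81.73 F [-1.8   0.06] 3.6 M [0.203 0.325] 0.047 tilt [-0.e+00  7.e-04 -1.e+00] 0.2879308339015794
```

Call:
carry_out(
  moves=[
    {"translation": [0.0002,0.001,1e-05],"twist": 0},
    {"translation": [0.0003,0.002,3e-05],"twist": 0},
    {"translation": [0.0005,0.003,4e-05],"twist": 0},
    {"translation": [0.0007,0.004,5e-05],"twist": 0},
    {"translation": [0.0008,0.005,6e-05],"twist": 0},
    {"translation": [0.001,0.006,8e-05],"twist": 0},
    {"translation": [0.0012,0.007,9e-05],"twist": 0},
    {"translation": [0.0014,0.008,0.0001],"twist": 0},
    {"translation": [0.0016,0.009,0.00012],"twist": 0},
    {"translation": [0.0018,0.01,0.00013],"twist": 0},
  ],
)

```text
time: 9.75
ee_pos: [0.517, -0.0881, 0.0819]
orientation: [[0.209, 0.978, 0.002], [0.978, -0.209, -0.0], [-0.0, 0.002, -1.0]]
ft_force: [-0.1, -0.0, 5.6]
gripper_width: 0.29
```

```bash
python3 st.py; python3 - <<'E'
from workcell import capture
import cv2
d=capture('scene');cv2.imwrite('pics/roll1.png',cv2.resize(d['frame'][180:240,200:290],None,fx=8,fy=8,interpolation=cv2.INTER_CUBIC))
E
```

```text
t 9.75 tcp plate [ -0.4  -65.65] z 81.87 F [-0.13 -0.05] 5.62 M [0.297 0.092] -0.04 tilt [-1.0e-04  1.7e-03 -1.0e+00] 0.2897149284214834
```

View pics/roll1.png

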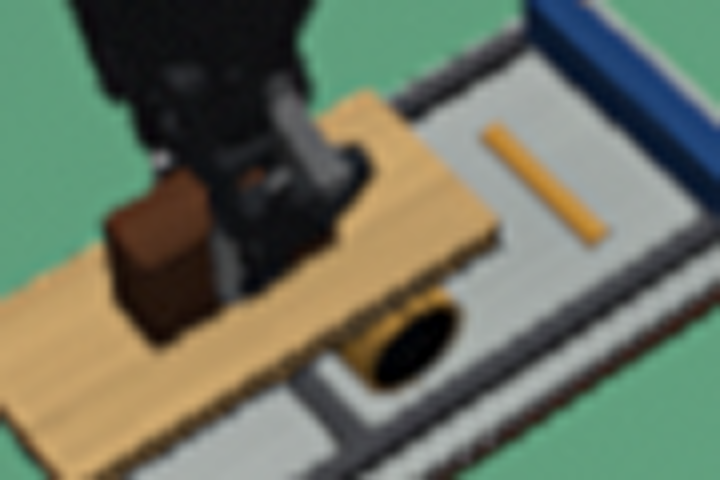

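The tube has left the ledge and follows at half the block's travel. Press is ~8 N, so the slope is steeper than assumed; I'll raise faster.

Call:
carry_out(
  moves=[
    {"translation": [0.0002,0.001,4e-05],"twist": 0},
    {"translation": [0.0004,0.002,8e-05],"twist": 0},
    {"translation": [0.0006,0.003,0.0001],"twist": 0},
    {"translation": [0.0008,0.004,0.00012],"twist": 0},
    {"translation": [0.001,0.005,0.00014],"twist": 0},
    {"translation": [0.0012,0.006,0.00016],"twist": 0},
    {"translation": [0.0014,0.007,0.00018],"twist": 0},
    {"translation": [0.0016,0.008,0.0002],"twist": 0},
    {"translation": [0.0018,0.009,0.00022],"twist": 0},
    {"translation": [0.002,0.01,0.00024],"twist": 0},
  ],
)

```text
time: 10.63
ee_pos: [0.519, -0.0781, 0.082]
orientation: [[0.209, 0.978, 0.002], [0.978, -0.209, -0.001], [-0.0, 0.002, -1.0]]
ft_force: [3.2, -1.5, 4.8]
gripper_width: 0.289
```

```bash
python3 st.py
```

```text
t 10.6333 tcp plate [ -0.5  -55.44] z 82.03 F [ 3.46 -0.79] 4.76 M [ 0.228 -0.543] -0.157 tilt [-1.0e-04  1.9e-03 -1.0e+00] 0.2893957269740804
```

Call:
carry_out(
  moves=[
    {"translation": [0.0003,0.001,2e-05],"twist": 0},
    {"translation": [0.0006,0.002,4e-05],"twist": 0},
    {"translation": [0.0009,0.003,6e-05],"twist": 0},
    {"translation": [0.0011,0.004,8e-05],"twist": 0},
    {"translation": [0.0013,0.005,0.0001],"twist": 0},
    {"translation": [0.0015,0.006,0.00012],"twist": 0},
    {"translation": [0.0017,0.007,0.00014],"twist": 0},
    {"translation": [0.002,0.008,0.00016],"twist": 0},
    {"translation": [0.0022,0.009,0.00018],"twist": 0},
    {"translation": [0.0024,0.01,0.0002],"twist": 0},
  ],
)

```text
time: 11.47
ee_pos: [0.5212, -0.0681, 0.0821]
orientation: [[0.209, 0.978, 0.001], [0.978, -0.209, -0.0], [-0.0, 0.001, -1.0]]
ft_force: [3.1, -0.4, 5.2]
gripper_width: 0.288
```

```bash
python3 st.py;python3 - <<'E'
from workcell import capture
import cv2
d=capture('scene');cv2.imwrite('pics/roll2.png',cv2.resize(d['frame'][180:240,200:290],None,fx=8,fy=8,interpolation=cv2.INTER_CUBIC))
E
```

```text
t 11.4667 tcp plate [ -0.46 -45.17] z 82.14 F [3.08 0.25] 5.2 M [ 0.232 -0.647] -0.117 tilt [-2.0e-04  1.2e-03 -1.0e+00] 0.2878606657287337
```

View pics/roll2.png

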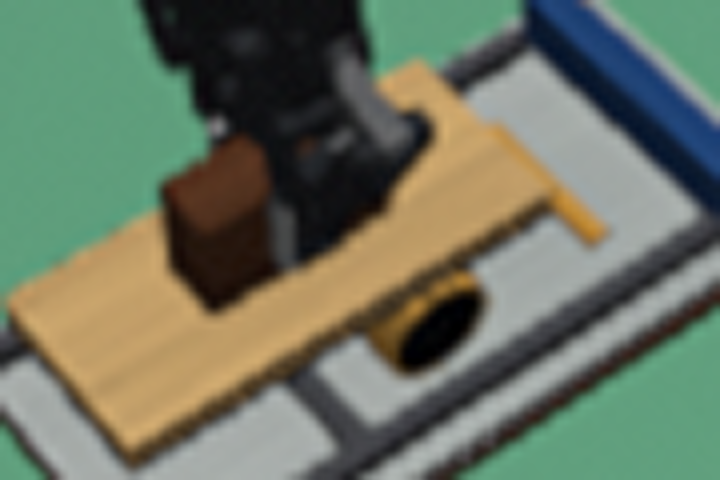

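Call:
carry_out(
  moves=[
    {"translation": [0.0003,0.001,2e-05],"twist": 0},
    {"translation": [0.0006,0.002,4e-05],"twist": 0},
    {"translation": [0.0009,0.003,7e-05],"twist": 0},
    {"translation": [0.0012,0.004,9e-05],"twist": 0},
    {"translation": [0.0014,0.005,0.00011],"twist": 0},
    {"translation": [0.0017,0.006,0.00013],"twist": 0},
    {"translation": [0.0019,0.007,0.00015],"twist": 0},
    {"translation": [0.0022,0.008,0.00018],"twist": 0},
    {"translation": [0.0024,0.009,0.0002],"twist": 0},
    {"translation": [0.0026,0.01,0.00022],"twist": 0},
    {"translation": [0.0028,0.011,0.00024],"twist": 0},
    {"translation": [0.003,0.012,0.00027],"twist": 0},
  ],
)

```text
time: 12.52
ee_pos: [0.5238, -0.0561, 0.0823]
orientation: [[0.209, 0.978, 0.0], [0.978, -0.209, -0.0], [-0.0, 0.0, -1.0]]
ft_force: [2.1, -1.4, 5.6]
gripper_width: 0.289
```

```bash
python3 st.py
```

```text
t 12.5167 tcp plate [ -0.38 -32.86] z 82.3 F [ 2.3  -0.94] 5.64 M [ 0.183 -0.534] -0.024 tilt [-4.e-04  3.e-04 -1.e+00] 0.28942348815405106
```

Call:
carry_out(
  moves=[
    {"translation": [0.0003,0.001,3e-05],"twist": 0},
    {"translation": [0.0006,0.002,6e-05],"twist": 0},
    {"translation": [0.0009,0.003,9e-05],"twist": 0},
    {"translation": [0.0012,0.004,0.00012],"twist": 0},
    {"translation": [0.0014,0.005,0.00014],"twist": 0},
    {"translation": [0.0017,0.006,0.00016],"twist": 0},
    {"translation": [0.0019,0.007,0.00018],"twist": 0},
    {"translation": [0.0022,0.008,0.0002],"twist": 0},
    {"translation": [0.0024,0.009,0.00022],"twist": 0},
    {"translation": [0.0026,0.01,0.00024],"twist": 0},
    {"translation": [0.0028,0.011,0.00027],"twist": 0},
    {"translation": [0.003,0.012,0.0003],"twist": 0},
  ],
)

```text
time: 13.52
ee_pos: [0.5265, -0.044, 0.0824]
orientation: [[0.208, 0.978, -0.001], [0.978, -0.208, -0.0], [-0.0, -0.001, -1.0]]
ft_force: [1.6, 0.1, 5.9]
gripper_width: 0.293
```

```bash
python3 st.py
```

```text
t 13.5167 tcp plate [ -0.27 -20.54] z 82.44 F [1.53 0.41] 5.9 M [ 0.078 -0.546] -0.042 tilt [-5.e-04 -6.e-04 -1.e+00] 0.29279041587377996
```

Call:
carry_out(
  moves=[
    {"translation": [0.0003,0.001,4e-05],"twist": 0},
    {"translation": [0.0006,0.002,8e-05],"twist": 0},
    {"translation": [0.0009,0.003,0.00012],"twist": 0},
    {"translation": [0.0012,0.004,0.00016],"twist": 0},
    {"translation": [0.0014,0.005,0.00019],"twist": 0},
    {"translation": [0.0017,0.006,0.00022],"twist": 0},
    {"translation": [0.0019,0.007,0.00024],"twist": 0},
    {"translation": [0.0022,0.008,0.00026],"twist": 0},
    {"translation": [0.0024,0.009,0.00028],"twist": 0},
    {"translation": [0.0026,0.01,0.0003],"twist": 0},
    {"translation": [0.0028,0.011,0.00032],"twist": 0},
    {"translation": [0.003,0.012,0.00034],"twist": 0},
  ],
)

```text
time: 14.52
ee_pos: [0.5291, -0.032, 0.0826]
orientation: [[0.208, 0.978, -0.002], [0.978, -0.208, -0.0], [-0.001, -0.002, -1.0]]
ft_force: [0.9, -1.0, 5.1]
gripper_width: 0.289
```

```bash
python3 st.py;python3 - <<'E'
from workcell import capture
import cv2
d=capture('scene');cv2.imwrite('pics/roll3.png',cv2.resize(d['frame'][165:240,200:300],None,fx=8,fy=8,interpolation=cv2.INTER_CUBIC))
E
```

```text
t 14.5167 tcp plate [-0.19 -8.2 ] z 82.59 F [ 1.12 -0.78] 5.05 M [ 0.128 -0.377] -0.069 tilt [-7.0e-04 -1.5e-03 -1.0e+00] 0.2894671279591533
```

View pics/roll3.png

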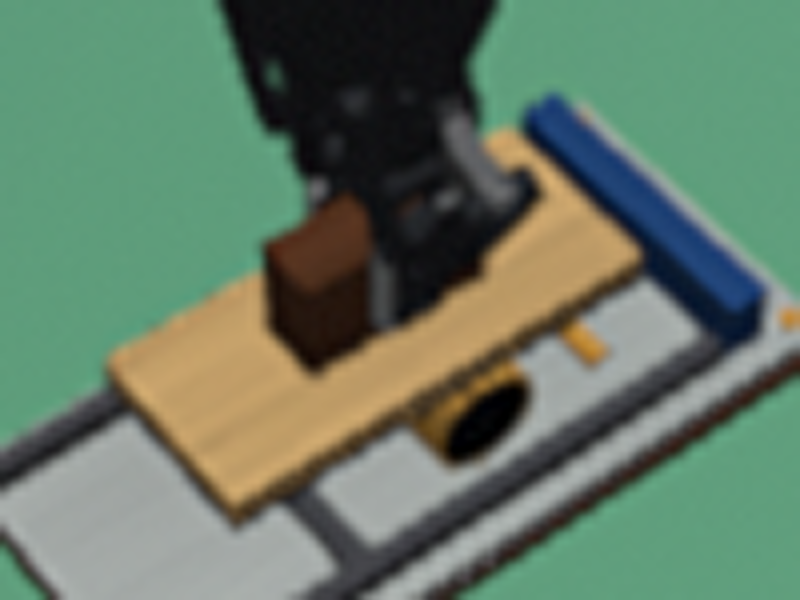

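Call:
carry_out(
  moves=[
    {"translation": [0.0004,0.0015,4e-05],"twist": 0},
    {"translation": [0.0008,0.003,8e-05],"twist": 0},
    {"translation": [0.0012,0.0045,0.00011],"twist": 0},
    {"translation": [0.0016,0.006,0.00015],"twist": 0},
    {"translation": [0.0019,0.0075,0.00018],"twist": 0},
    {"translation": [0.0023,0.009,0.00022],"twist": 0},
    {"translation": [0.0026,0.0105,0.00025],"twist": 0},
    {"translation": [0.0029,0.012,0.00029],"twist": 0},
    {"translation": [0.0032,0.0135,0.00032],"twist": 0},
    {"translation": [0.0035,0.015,0.00036],"twist": 0},
    {"translation": [0.0038,0.0165,0.0004],"twist": 0},
    {"translation": [0.0041,0.018,0.00044],"twist": 0},
  ],
)

```text
time: 15.57
ee_pos: [0.533, -0.0139, 0.0828]
orientation: [[0.208, 0.978, -0.002], [0.978, -0.208, -0.0], [-0.001, -0.002, -1.0]]
ft_force: [0.4, -0.8, 4.6]
gripper_width: 0.292
```

```bash
python3 st.py
```

```text
t 15.5667 tcp plate [-0.12 10.34] z 82.77 F [ 0.51 -0.66] 4.65 M [-0.03  -0.218] -0.081 tilt [-5.e-04 -2.e-03 -1.e+00] 0.2923759378573181
```

Call:
carry_out(
  moves=[
    {"translation": [0.0003,0.0015,3e-05],"twist": 0},
    {"translation": [0.0007,0.003,7e-05],"twist": 0},
    {"translation": [0.001,0.0045,0.0001],"twist": 0},
    {"translation": [0.0013,0.006,0.00014],"twist": 0},
    {"translation": [0.0017,0.0075,0.00017],"twist": 0},
    {"translation": [0.002,0.009,0.0002],"twist": 0},
    {"translation": [0.0023,0.0105,0.00024],"twist": 0},
    {"translation": [0.0026,0.012,0.00027],"twist": 0},
    {"translation": [0.003,0.0135,0.0003],"twist": 0},
    {"translation": [0.0033,0.015,0.00034],"twist": 0},
    {"translation": [0.0036,0.0165,0.00037],"twist": 0},
    {"translation": [0.0039,0.018,0.0004],"twist": 0},
  ],
)

```text
time: 16.57
ee_pos: [0.537, 0.0043, 0.083]
orientation: [[0.209, 0.978, -0.002], [0.978, -0.209, 0.0], [-0.0, -0.002, -1.0]]
ft_force: [-1.4, 0.7, 0.4]
gripper_width: 0.29
```

```bash
python3 st.py
```

```text
t 16.5667 tcp plate [2.000e-02 2.893e+01] z 83.01 F [-1.47  0.41] 0.36 M [-0.047  0.262] 0.005 tilt [-0.     -0.0018 -1.    ] 0.28968159507354385
```

Call:
carry_out(
  moves=[
    {"translation": [0.0002,0.001,-4e-05],"twist": 0},
    {"translation": [0.0004,0.002,-8e-05],"twist": 0},
    {"translation": [0.0006,0.003,-0.0001],"twist": 0},
    {"translation": [0.0008,0.004,-0.0001],"twist": 0},
    {"translation": [0.001,0.005,-0.0001],"twist": 0},
    {"translation": [0.0012,0.006,-8e-05],"twist": 0},
  ],
)

```text
time: 17.07
ee_pos: [0.5389, 0.01, 0.0832]
orientation: [[0.209, 0.978, -0.0], [0.978, -0.209, 0.0], [0.0, -0.0, -1.0]]
ft_force: [-0.6, 0.4, -1.9]
gripper_width: 0.286
```

```bash
python3 st.py;python3 - <<'E'
from workcell import capture
import cv2
d=capture('scene');cv2.imwrite('pics/roll4.png',cv2.resize(d['frame'][165:240,200:300],None,fx=8,fy=8,interpolation=cv2.INTER_CUBIC))
E
```

```text
t 17.0667 tcp plate [ 0.63 34.94] z 83.24 F [-0.65  0.24] -1.88 M [0.045 0.041] -0.02 tilt [ 0. -0. -1.] 0.28604964265324634
```

View pics/roll4.png

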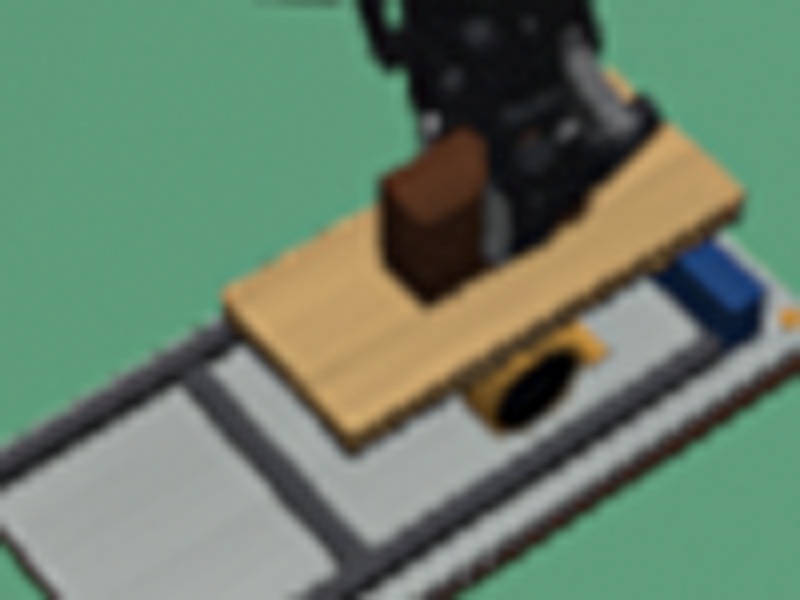

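Nearly lost contact, so I press down gently at once.

Call:
carry_out(
  moves=[
    {"translation": [0,0,-0.0002],"twist": 0},
  ],
)

```text
time: 17.2
ee_pos: [0.539, 0.0101, 0.0833]
orientation: [[0.209, 0.978, 0.0], [0.978, -0.209, -0.0], [-0.0, 0.0, -1.0]]
ft_force: [0.1, 0.5, -3.2]
gripper_width: 0.293
```

```bash
python3 st.py
```

```text
t 17.2 tcp plate [ 0.71 34.97] z 83.25 F [-0.01  0.48] -3.17 M [-0.017 -0.001] -0.015 tilt [-0.e+00  1.e-04 -1.e+00] 0.2925653710470761
```

Call:
carry_out(
  moves=[
    {"translation": [0,0,-0.0004],"twist": 0},
  ],
)

```text
time: 17.28
ee_pos: [0.539, 0.01, 0.083]
orientation: [[0.209, 0.978, 0.0], [0.978, -0.209, -0.0], [-0.0, 0.0, -1.0]]
ft_force: [-1.1, 0.6, 0.0]
gripper_width: 0.293
```

```bash
python3 st.py;python3 - <<'E'
from workcell import capture
import cv2
d=capture('scene');cv2.imwrite('pics/roll5.png',cv2.resize(d['frame'][165:240,200:300],None,fx=8,fy=8,interpolation=cv2.INTER_CUBIC))
E
```

```text
t 17.2833 tcp plate [ 0.75 34.88] z 83.02 F [-1.15  0.33] 0.0 M [-0.035  0.203] 0.008 tilt [-0.e+00  1.e-04 -1.e+00] 0.29257593142379185
```

View pics/roll5.png

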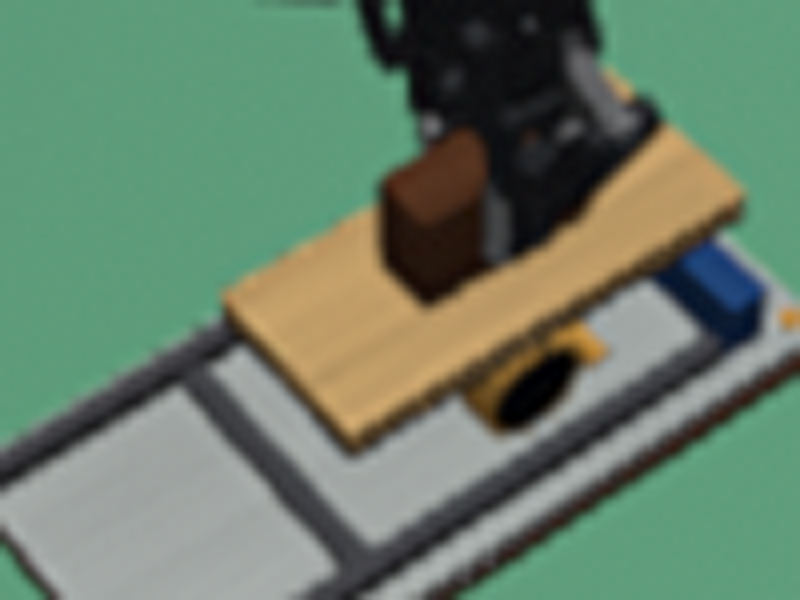

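Call:
carry_out(
  moves=[
    {"translation": [0.0002,0.001,-8e-05],"twist": 0},
    {"translation": [0.0004,0.002,-0.00015],"twist": 0},
    {"translation": [0.0006,0.003,-0.00015],"twist": 0},
  ],
)

```text
time: 17.58
ee_pos: [0.5396, 0.013, 0.0831]
orientation: [[0.209, 0.978, 0.0], [0.978, -0.209, -0.0], [-0.0, 0.0, -1.0]]
ft_force: [-0.2, 0.2, -0.5]
gripper_width: 0.293
```

```bash
python3 st.py
```

```text
t 17.5833 tcp plate [ 0.76 38.01] z 83.07 F [-0.24  0.16] -0.45 M [-0.015  0.111] -0.022 tilt [-0.e+00  2.e-04 -1.e+00] 0.29282612738069186
```

Call:
carry_out(
  moves=[
    {"translation": [0.0002,0.001,-0.0001],"twist": 0},
    {"translation": [0.0004,0.002,-0.0002],"twist": 0},
    {"translation": [0.0006,0.003,-0.00025],"twist": 0},
  ],
)

```text
time: 17.83
ee_pos: [0.5403, 0.0161, 0.0831]
orientation: [[0.209, 0.978, 0.0], [0.978, -0.209, -0.0], [-0.0, 0.0, -1.0]]
ft_force: [-0.8, 0.5, 2.9]
gripper_width: 0.292
```

```bash
python3 st.py
```

```text
t 17.8333 tcp plate [ 0.81 41.13] z 83.06 F [-0.86  0.33] 2.88 M [-0.084  0.377] -0.041 tilt [-1.e-04  3.e-04 -1.e+00] 0.2923546625845173
```

Call:
carry_out(
  moves=[
    {"translation": [0.0002,0.001,0],"twist": 0},
    {"translation": [0.0004,0.002,0],"twist": 0},
    {"translation": [0.0006,0.003,0],"twist": 0},
    {"translation": [0.0008,0.004,2e-05],"twist": 0},
    {"translation": [0.001,0.005,4e-05],"twist": 0},
    {"translation": [0.0012,0.006,6e-05],"twist": 0},
  ],
)

```text
time: 18.33
ee_pos: [0.5416, 0.022, 0.0831]
orientation: [[0.209, 0.978, 0.001], [0.978, -0.209, -0.0], [-0.0, 0.001, -1.0]]
ft_force: [-1.6, 0.2, 5.4]
gripper_width: 0.292
```

```bash
python3 st.py
```

```text
t 18.3333 tcp plate [ 0.83 47.2 ] z 83.08 F [-1.6  -0.15] 5.43 M [-0.184  0.441] -0.021 tilt [-0.e+00  6.e-04 -1.e+00] 0.2919384699482366
```

Call:
carry_out(
  moves=[
    {"translation": [0.0002,0.001,2e-05],"twist": 0},
    {"translation": [0.0004,0.002,4e-05],"twist": 0},
    {"translation": [0.0006,0.003,6e-05],"twist": 0},
    {"translation": [0.0007,0.004,8e-05],"twist": 0},
    {"translation": [0.0009,0.005,0.0001],"twist": 0},
    {"translation": [0.0011,0.006,0.00012],"twist": 0},
    {"translation": [0.0013,0.007,0.00014],"twist": 0},
    {"translation": [0.0015,0.008,0.00016],"twist": 0},
  ],
)

```text
time: 19.0
ee_pos: [0.5433, 0.0299, 0.0832]
orientation: [[0.209, 0.978, 0.001], [0.978, -0.209, -0.0], [-0.0, 0.001, -1.0]]
ft_force: [-0.9, 0.3, 4.5]
gripper_width: 0.29
```

```bash
python3 st.py
```

```text
t 19.0 tcp plate [ 0.81 55.32] z 83.15 F [-0.93  0.15] 4.49 M [-0.218  0.342] -0.046 tilt [-0.      0.0012 -1.    ] 0.2898890720108742
```

Call:
carry_out(
  moves=[
    {"translation": [0.0002,0.001,1e-05],"twist": 0},
    {"translation": [0.0004,0.002,3e-05],"twist": 0},
    {"translation": [0.0006,0.003,4e-05],"twist": 0},
    {"translation": [0.0008,0.004,6e-05],"twist": 0},
    {"translation": [0.001,0.005,8e-05],"twist": 0},
    {"translation": [0.0012,0.006,9e-05],"twist": 0},
    {"translation": [0.0014,0.007,0.0001],"twist": 0},
    {"translation": [0.0016,0.008,0.00012],"twist": 0},
  ],
)

```text
time: 19.67
ee_pos: [0.545, 0.038, 0.0832]
orientation: [[0.209, 0.978, 0.001], [0.978, -0.209, -0.0], [0.0, 0.002, -1.0]]
ft_force: [-0.4, 0.0, 5.3]
gripper_width: 0.286
```

```bash
python3 st.py
```

```text
t 19.6667 tcp plate [ 0.81 63.51] z 83.24 F [-0.44 -0.07] 5.25 M [-0.211  0.099] 0.001 tilt [ 0.      0.0015 -1.    ] 0.2863125314723608
```

Call:
carry_out(
  moves=[
    {"translation": [0.0002,0.001,2e-05],"twist": 0},
    {"translation": [0.0004,0.002,4e-05],"twist": 0},
    {"translation": [0.0006,0.003,5e-05],"twist": 0},
    {"translation": [0.0008,0.004,7e-05],"twist": 0},
    {"translation": [0.001,0.005,9e-05],"twist": 0},
    {"translation": [0.0012,0.006,0.0001],"twist": 0},
    {"translation": [0.0014,0.007,0.00012],"twist": 0},
    {"translation": [0.0016,0.008,0.00014],"twist": 0},
    {"translation": [0.0018,0.009,0.00015],"twist": 0},
    {"translation": [0.002,0.01,0.00017],"twist": 0},
  ],
)

```text
time: 20.5
ee_pos: [0.547, 0.048, 0.0833]
orientation: [[0.209, 0.978, 0.002], [0.978, -0.209, -0.0], [0.0, 0.002, -1.0]]
ft_force: [3.1, -0.6, 3.6]
gripper_width: 0.29
```

```bash
python3 st.py;python3 - <<'E'
from workcell import capture
import cv2
d=capture('scene');cv2.imwrite('pics/roll6.png',cv2.resize(d['frame'][165:240,210:310],None,fx=8,fy=8,interpolation=cv2.INTER_CUBIC))
E
```

```text
t 20.5 tcp plate [ 0.72 73.72] z 83.32 F [3.13 0.08] 3.6 M [-0.191 -0.631] 0.065 tilt [ 1.0e-04  1.7e-03 -1.0e+00] 0.29036514694988547
```

View pics/roll6.png

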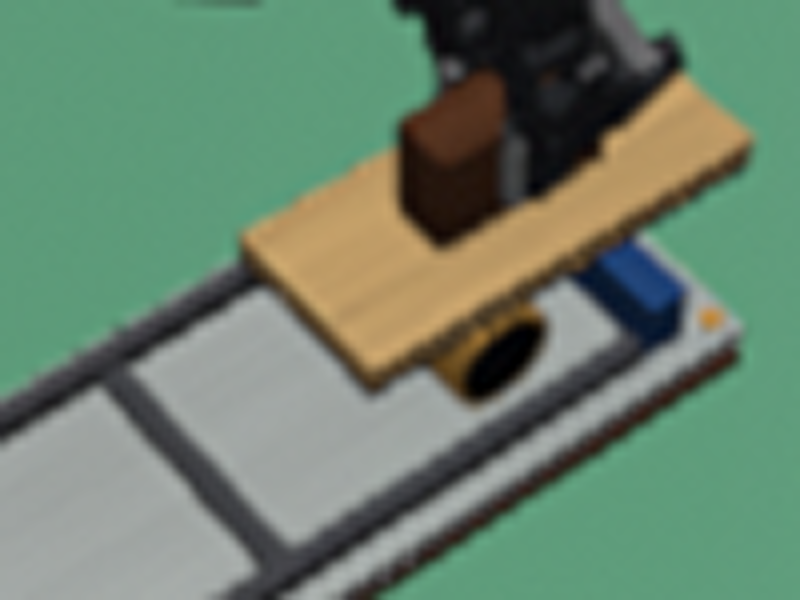

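Call:
carry_out(
  moves=[
    {"translation": [0.0003,0.001,0],"twist": 0},
    {"translation": [0.0006,0.002,0],"twist": 0},
    {"translation": [0.0009,0.003,0],"twist": 0},
    {"translation": [0.0012,0.004,2e-05],"twist": 0},
    {"translation": [0.0015,0.005,3e-05],"twist": 0},
    {"translation": [0.0018,0.006,4e-05],"twist": 0},
  ],
)

```text
time: 21.05
ee_pos: [0.5483, 0.0537, 0.0833]
orientation: [[0.209, 0.978, -0.0], [0.978, -0.209, -0.001], [-0.001, 0.0, -1.0]]
ft_force: [2.5, -2.3, 6.2]
gripper_width: 0.288
```

```bash
python3 st.py
```

```text
t 21.05 tcp plate [ 0.74 79.63] z 83.27 F [ 2.94 -1.71] 6.24 M [-0.532 -0.599] 0.079 tilt [-9.e-04  1.e-04 -1.e+00] 0.2875723577957042
```

The catch is felt (push resistance -1.7 N, press 8.6 N). I'll continue slowly.

Call:
carry_out(
  moves=[
    {"translation": [0.0003,0.001,2e-05],"twist": 0},
    {"translation": [0.0006,0.002,4e-05],"twist": 0},
    {"translation": [0.0009,0.003,5e-05],"twist": 0},
    {"translation": [0.0011,0.004,6e-05],"twist": 0},
  ],
)

```text
time: 21.38
ee_pos: [0.5492, 0.0577, 0.0833]
orientation: [[0.209, 0.978, -0.001], [0.978, -0.209, -0.001], [-0.001, -0.0, -1.0]]
ft_force: [2.6, -2.8, 6.0]
gripper_width: 0.286
```

```bash
python3 st.py
```

```text
t 21.3833 tcp plate [ 0.8  83.73] z 83.33 F [ 3.1 -2.2] 5.96 M [-0.549 -0.553] 0.067 tilt [-1.e-03 -4.e-04 -1.e+00] 0.28608932313043167
```

Call:
carry_out(
  moves=[
    {"translation": [0.0003,0.001,1e-05],"twist": 0},
    {"translation": [0.0006,0.002,2e-05],"twist": 0},
    {"translation": [0.0009,0.003,3e-05],"twist": 0},
    {"translation": [0.0012,0.004,4e-05],"twist": 0},
    {"translation": [0.0014,0.005,6e-05],"twist": 0},
    {"translation": [0.0016,0.006,7e-05],"twist": 0},
  ],
)

```text
time: 21.88
ee_pos: [0.5505, 0.0638, 0.0834]
orientation: [[0.209, 0.978, -0.001], [0.978, -0.209, -0.001], [-0.001, -0.001, -1.0]]
ft_force: [1.9, -1.2, 6.8]
gripper_width: 0.289
```

```bash
python3 st.py
```

```text
t 21.8833 tcp plate [ 0.86 89.97] z 83.35 F [ 2.15 -0.75] 6.8 M [-0.476 -0.455] 0.02 tilt [-0.001  -0.0011 -1.    ] 0.2887053414198984
```

Call:
carry_out(
  moves=[
    {"translation": [0.0003,0.001,2e-05],"twist": 0},
    {"translation": [0.0006,0.002,4e-05],"twist": 0},
    {"translation": [0.0008,0.003,6e-05],"twist": 0},
    {"translation": [0.0011,0.004,8e-05],"twist": 0},
    {"translation": [0.0013,0.005,0.0001],"twist": 0},
    {"translation": [0.0016,0.006,0.00012],"twist": 0},
  ],
)

```text
time: 22.38
ee_pos: [0.5519, 0.07, 0.0834]
orientation: [[0.209, 0.978, -0.002], [0.978, -0.209, -0.001], [-0.001, -0.002, -1.0]]
ft_force: [1.3, -1.6, 5.8]
gripper_width: 0.288
```

```bash
python3 st.py;python3 - <<'E'
from workcell import capture
import cv2
d=capture('scene');cv2.imwrite('pics/roll7.png',cv2.resize(d['frame'][165:240,210:310],None,fx=8,fy=8,interpolation=cv2.INTER_CUBIC))
E
```

```text
t 22.3833 tcp plate [ 0.92 96.25] z 83.38 F [ 1.65 -1.31] 5.82 M [-0.487 -0.352] 0.023 tilt [-9.0e-04 -1.7e-03 -1.0e+00] 0.28799027276157
```

View pics/roll7.png

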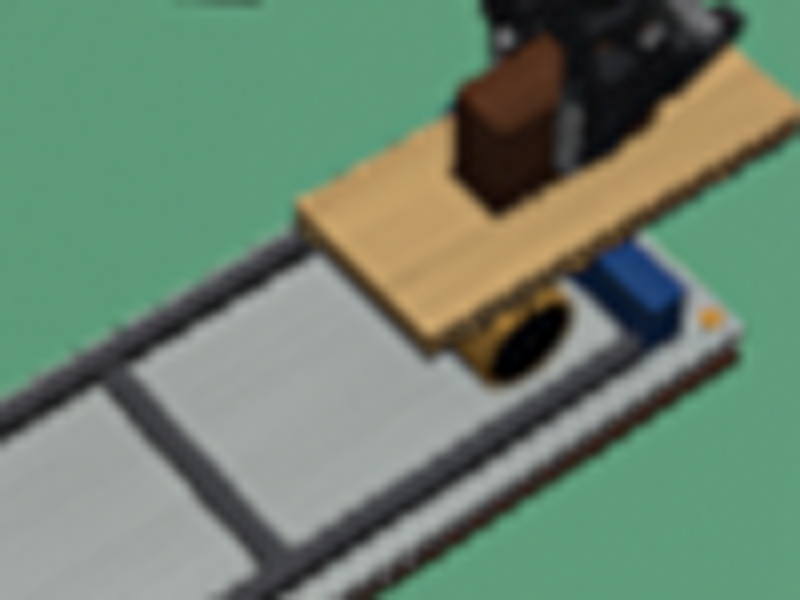

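Call:
carry_out(
  moves=[
    {"translation": [0.0003,0.001,1e-05],"twist": 0},
    {"translation": [0.0005,0.002,3e-05],"twist": 0},
    {"translation": [0.0008,0.003,4e-05],"twist": 0},
    {"translation": [0.001,0.004,6e-05],"twist": 0},
    {"translation": [0.0012,0.005,7e-05],"twist": 0},
    {"translation": [0.0014,0.006,9e-05],"twist": 0},
  ],
)

```text
time: 22.93
ee_pos: [0.5532, 0.0761, 0.0834]
orientation: [[0.209, 0.978, -0.002], [0.978, -0.209, -0.0], [-0.001, -0.002, -1.0]]
ft_force: [1.0, -0.8, 6.1]
gripper_width: 0.286
```

```bash
python3 st.py
```

```text
t 22.9333 tcp plate [  0.92 102.51] z 83.42 F [ 1.16 -0.6 ] 6.09 M [-0.416 -0.409] 0.05 tilt [-7.0e-04 -1.9e-03 -1.0e+00] 0.2858306474196952
```

Call:
carry_out(
  moves=[
    {"translation": [0.0003,0.001,1e-05],"twist": 0},
    {"translation": [0.0005,0.002,3e-05],"twist": 0},
    {"translation": [0.0007,0.003,4e-05],"twist": 0},
    {"translation": [0.0009,0.004,6e-05],"twist": 0},
    {"translation": [0.0011,0.005,7e-05],"twist": 0},
    {"translation": [0.0013,0.006,9e-05],"twist": 0},
  ],
)

```text
time: 23.43
ee_pos: [0.5545, 0.0822, 0.0835]
orientation: [[0.209, 0.978, -0.002], [0.978, -0.209, -0.0], [-0.001, -0.002, -1.0]]
ft_force: [1.6, -0.4, 6.5]
gripper_width: 0.291
```

```bash
python3 st.py
```

```text
t 23.4333 tcp plate [  0.94 108.74] z 83.48 F [ 1.61 -0.08] 6.5 M [-0.429 -0.409] 0.042 tilt [-6.0e-04 -1.9e-03 -1.0e+00] 0.2913743692297311
```

Call:
carry_out(
  moves=[
    {"translation": [0.0003,0.001,3e-05],"twist": 0},
    {"translation": [0.0005,0.002,5e-05],"twist": 0},
    {"translation": [0.0007,0.003,7e-05],"twist": 0},
    {"translation": [0.001,0.004,9e-05],"twist": 0},
    {"translation": [0.0012,0.005,0.00011],"twist": 0},
    {"translation": [0.0014,0.006,0.00013],"twist": 0},
  ],
)

```text
time: 23.93
ee_pos: [0.5558, 0.0883, 0.0835]
orientation: [[0.209, 0.978, -0.002], [0.978, -0.209, 0.0], [-0.0, -0.002, -1.0]]
ft_force: [1.2, 0.5, 6.3]
gripper_width: 0.287
```

```bash
python3 st.py
```

```text
t 23.9333 tcp plate [  0.95 114.96] z 83.52 F [1.06 0.77] 6.34 M [-0.342 -0.368] 0.064 tilt [-4.0e-04 -2.1e-03 -1.0e+00] 0.2873595031342557
```

Call:
carry_out(
  moves=[
    {"translation": [0.0003,0.001,3e-05],"twist": 0},
    {"translation": [0.0005,0.002,5e-05],"twist": 0},
    {"translation": [0.0007,0.003,7e-05],"twist": 0},
    {"translation": [0.0009,0.004,9e-05],"twist": 0},
    {"translation": [0.0011,0.005,0.00011],"twist": 0},
    {"translation": [0.0013,0.006,0.00013],"twist": 0},
  ],
)

```text
time: 24.43
ee_pos: [0.5571, 0.0943, 0.0836]
orientation: [[0.209, 0.978, -0.002], [0.978, -0.209, 0.0], [-0.0, -0.002, -1.0]]
ft_force: [2.1, 1.1, 6.7]
gripper_width: 0.29
```

```bash
python3 st.py;python3 - <<'E'
from workcell import capture
import cv2
d=capture('scene');cv2.imwrite('pics/roll8.png',cv2.resize(d['frame'][165:240,210:310],None,fx=8,fy=8,interpolation=cv2.INTER_CUBIC))
E
```

```text
t 24.4333 tcp plate [  0.97 121.14] z 83.59 F [1.79 1.49] 6.66 M [-0.305 -0.412] 0.072 tilt [-4.0e-04 -2.1e-03 -1.0e+00] 0.29021478946220414
```

View pics/roll8.png

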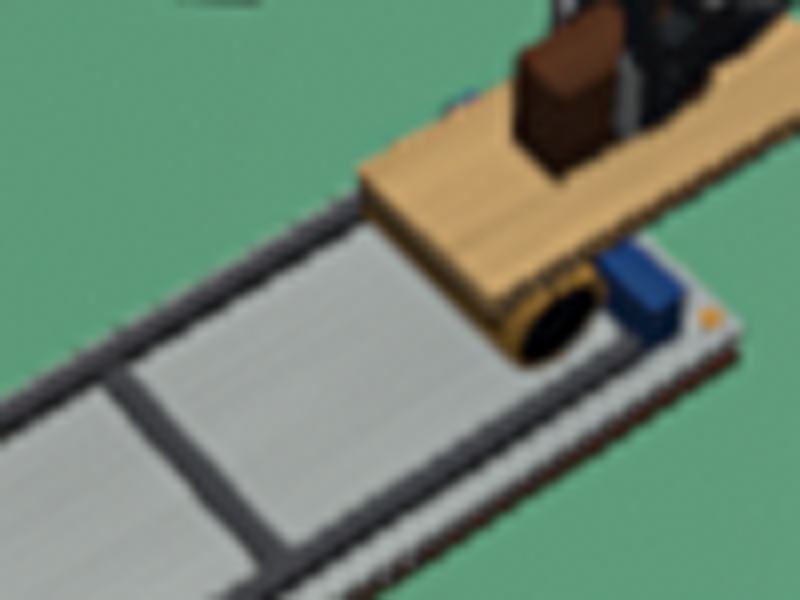

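Call:
carry_out(
  moves=[
    {"translation": [0.0003,0.001,3e-05],"twist": 0},
    {"translation": [0.0006,0.002,5e-05],"twist": 0},
    {"translation": [0.0008,0.003,8e-05],"twist": 0},
    {"translation": [0.001,0.004,0.0001],"twist": 0},
    {"translation": [0.0012,0.005,0.00012],"twist": 0},
    {"translation": [0.0014,0.006,0.00014],"twist": 0},
  ],
)

```text
time: 24.98
ee_pos: [0.5584, 0.1003, 0.0836]
orientation: [[0.209, 0.978, -0.002], [0.978, -0.209, 0.0], [-0.0, -0.002, -1.0]]
ft_force: [0.8, 0.3, 3.8]
gripper_width: 0.291
```

```bash
python3 st.py
```

```text
t 24.9833 tcp plate [  0.97 127.3 ] z 83.6 F [0.69 0.41] 3.82 M [-0.301 -0.427] 0.089 tilt [-5.0e-04 -2.3e-03 -1.0e+00] 0.2912833950575933
```

Call:
carry_out(
  moves=[
    {"translation": [0.0002,0.001,0],"twist": 0},
    {"translation": [0.0004,0.002,0],"twist": 0},
    {"translation": [0.0007,0.003,0],"twist": 0},
    {"translation": [0.0009,0.004,2e-05],"twist": 0},
  ],
)

```text
time: 25.32
ee_pos: [0.559, 0.1033, 0.0834]
orientation: [[0.208, 0.978, -0.003], [0.978, -0.208, -0.002], [-0.003, -0.003, -1.0]]
ft_force: [-0.4, -4.3, 3.2]
gripper_width: 0.288
```

```bash
python3 st.py;python3 - <<'E'
from workcell import capture
import cv2
d=capture('scene');cv2.imwrite('pics/roll9.png',cv2.resize(d['frame'][165:240,210:310],None,fx=8,fy=8,interpolation=cv2.INTER_CUBIC))
E
```

```text
t 25.3167 tcp plate [  0.97 130.33] z 83.36 F [ 0.49 -4.26] 3.16 M [-1.304 -0.288] 0.004 tilt [-0.003  -0.0028 -1.    ] 0.2882322822774383
```

View pics/roll9.png

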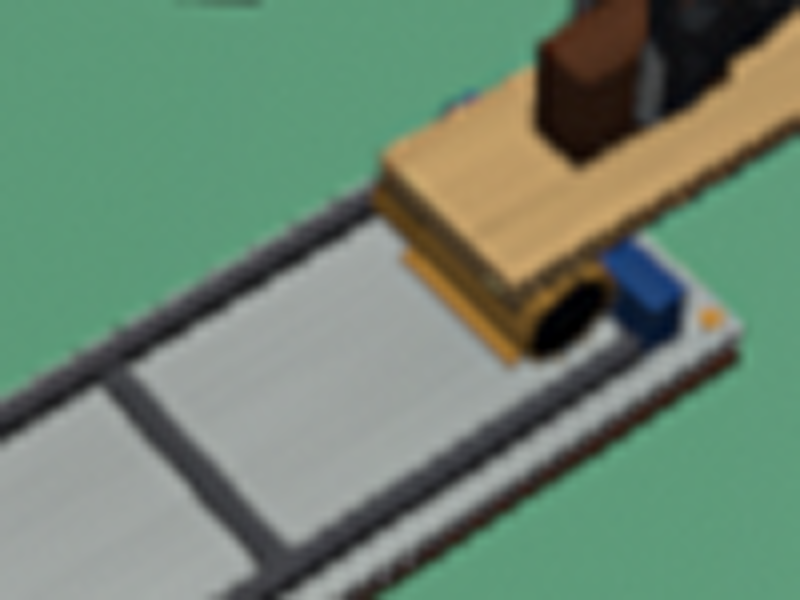

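The stop is felt (-4.3 N) and the catch bar is visible behind the tube at (460,310). I'll lift straight off.

Call:
carry_out(
  moves=[
    {"translation": [0,0,0.001],"twist": 0},
    {"translation": [0,0,0.003],"twist": 0},
    {"translation": [0,0,0.008],"twist": 0},
    {"translation": [0,0,0.018],"twist": 0},
    {"translation": [0,0,0.03],"twist": 0},
    {"translation": [0,0,0.042],"twist": 0},
    {"translation": [0,0,0.05],"twist": 0},
    {"translation": [0,0,0.055],"twist": 0},
    {"translation": [0,0,0.055],"twist": 0},
  ],
)

```text
time: 26.12
ee_pos: [0.5614, 0.1041, 0.1413]
orientation: [[0.209, 0.978, 0.004], [0.978, -0.209, 0.0], [0.001, 0.004, -1.0]]
ft_force: [0.7, -0.4, -3.4]
gripper_width: 0.292
```

```bash
python3 st.py;python3 - <<'E'
from workcell import capture,ctrl
import cv2
d=capture('scene');cv2.imwrite('pics/up.png',cv2.resize(d['frame'][150:240,210:330],(800,600),interpolation=cv2.INTER_CUBIC))
s=ctrl.read_state();print(s['ee_pos'],s['orientation'].round(4))
E
```

```text
t 26.1167 tcp plate [  3.12 131.59] z 141.33 F [ 0.8  -0.19] -3.4 M [0.036 0.033] 0.023 tilt [ 0.001   0.0038 -1.    ] 0.29170722372044083
[0.56077718 0.10403527 0.14018812] [[ 2.090e-01  9.779e-01  2.100e-03]
 [ 9.779e-01 -2.090e-01  1.000e-04]
 [ 6.000e-04  2.000e-03 -1.000e+00]]
```

View pics/up.png

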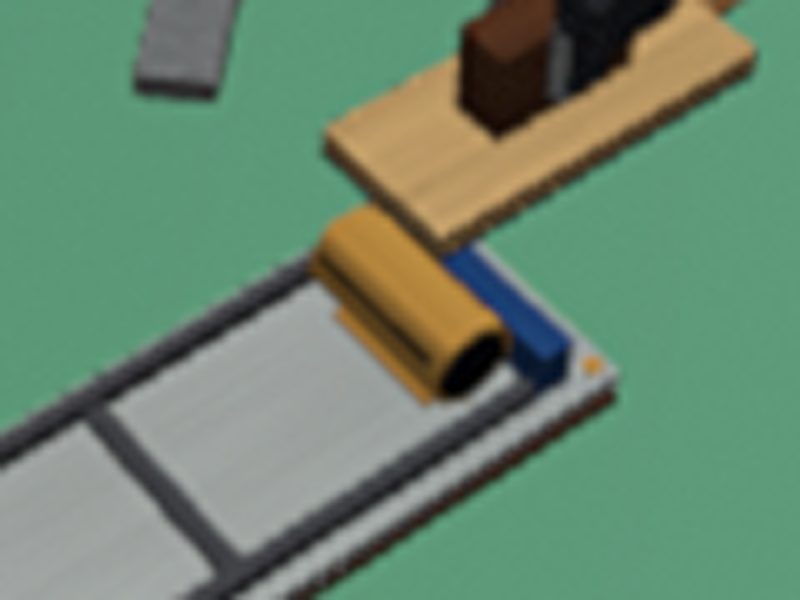

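Tube lies home against the blue stop, with the catch bar up behind it (345-430, 310-400). Now I return the block.

Call:
carry_out(
  moves=[
    {"translation": [-0.003,0.01,0],"twist": 0.5},
    {"translation": [-0.012,0.035,0],"twist": 1},
    {"translation": [-0.022,0.065,0],"twist": 2},
    {"translation": [-0.033,0.1,0],"twist": 3},
    {"translation": [-0.045,0.135,0],"twist": 4},
    {"translation": [-0.057,0.17,0],"twist": 5},
    {"translation": [-0.068,0.203,0],"twist": 6},
    {"translation": [-0.077,0.23,0],"twist": 6.4},
    {"translation": [-0.084,0.25,0],"twist": 6.4},
    {"translation": [-0.087,0.26,0],"twist": 6.4},
    {"translation": [-0.088,0.262,0],"twist": 6.4},
    {"translation": [-0.088,0.262,0],"twist": 6.4},
  ],
)

```text
time: 27.17
ee_pos: [0.4716, 0.366, 0.1382]
orientation: [[0.097, 0.995, -0.001], [0.995, -0.097, -0.001], [-0.001, -0.001, -1.0]]
ft_force: [-1.0, -0.3, -2.8]
gripper_width: 0.29
```

Call:
carry_out(
  moves=[
    {"translation": [0,0,-0.02],"twist": 0},
    {"translation": [0,0,-0.045],"twist": 0},
    {"translation": [0,0,-0.065],"twist": 0},
    {"translation": [0,0,-0.075],"twist": 0},
    {"translation": [0,0,-0.08],"twist": 0},
    {"translation": [0,0,-0.08],"twist": 0},
    {"translation": [0,0,-0.08],"twist": 0},
  ],
)

```text
time: 27.75
ee_pos: [0.4732, 0.3658, 0.0598]
orientation: [[0.099, 0.995, 0.001], [0.995, -0.099, 0.001], [0.001, 0.001, -1.0]]
ft_force: [0.7, 0.1, -3.2]
gripper_width: 0.29
```

```bash
python3 - <<'E'
from workcell import ctrl,capture
import cv2,numpy as np
s=ctrl.read_state();print(s['time'],s['ee_pos'],s['orientation'].round(4),s['ft_force'])
c=capture('top');cv2.imwrite('pics/r_t.png',cv2.resize(c['frame'][165:240,95:195],None,fx=8,fy=8,interpolation=cv2.INTER_CUBIC))
c=capture('scene');cv2.imwrite('pics/r_s.png',cv2.resize(c['frame'][100:160,275:355],None,fx=10,fy=10,interpolation=cv2.INTER_CUBIC))
E
```

```text
27.75 [0.47318438 0.36579507 0.05984391] [[ 9.94e-02  9.95e-01  1.20e-03]
 [ 9.95e-01 -9.95e-02  6.00e-04]
 [ 7.00e-04  1.20e-03 -1.00e+00]] [ 0.73288936  0.14899532 -3.17752261]
```

View pics/r_t.png

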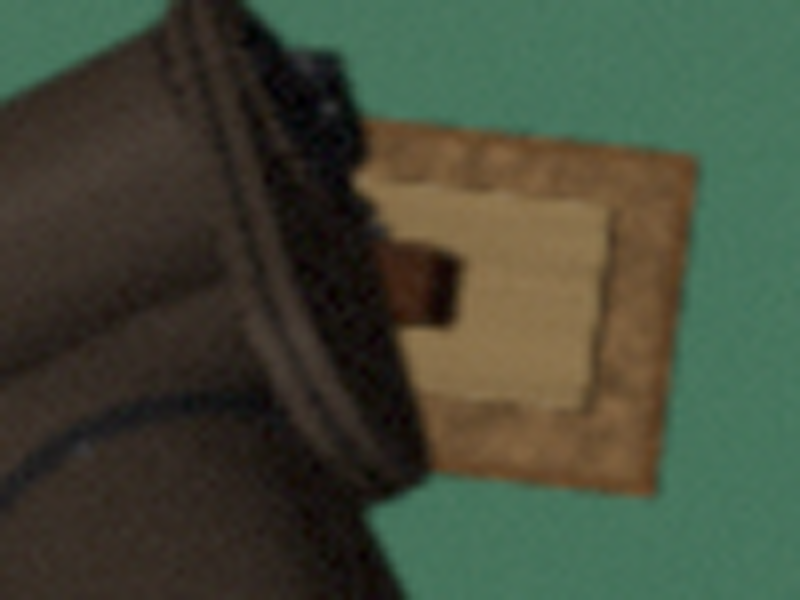

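View pics/r_s.png

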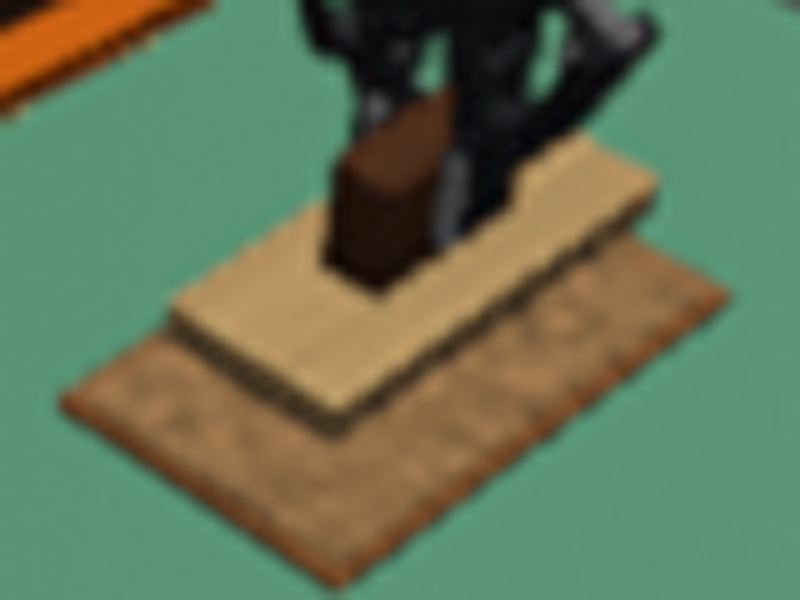

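```bash
python3 - <<'E'
from h import *
a,b=[ray(C['top'],px([u],8,95,165)[0],.050)[:2] for u in([607,203],[589,408])]
th=np.radians(-5.63);R=np.array([[np.cos(th),np.sin(th)],[-np.sin(th),np.cos(th)]])
print(np.linalg.norm(a-b),np.degrees(np.arctan2(*(a-b)[::-1])),R@((a+b)/2-[.4727,.366]),'want y -.08')
q=[ray(C['scene'],px([u],10,275,100)[0],.050)[:2] for u in([172,310],[335,412],[657,185])]
c=(q[0]+q[2])/2; print(R@(c-[.4727,.366]),R@(q[1]-q[0]),R@(q[2]-q[1]))
E
```

```text
0.06862871430023076 -3.3769031555622777 [ 0.00132461 -0.08008682] want y -.08
[ 0.00265129 -0.00080433] [6.63755316e-02 5.47544960e-05] [0.00069658 0.15826503]
```

Block is square to the rest and within ~2 mm of its centre. I'll lower it with a 1 mm correction.

Call:
carry_out(
  moves=[
    {"translation": [-0.0005,0,-0.008],"twist": 0},
    {"translation": [-0.001,0,-0.015],"twist": 0},
    {"translation": [-0.001,0,-0.02],"twist": 0},
    {"translation": [-0.001,0,-0.023],"twist": 0},
    {"translation": [-0.001,0,-0.0245],"twist": 0},
    {"translation": [-0.001,0,-0.0255],"twist": 0},
    {"translation": [-0.001,0,-0.026],"twist": 0},
    {"translation": [-0.001,0,-0.026],"twist": 0},
  ],
)

```text
time: 28.52
ee_pos: [0.4713, 0.3661, 0.033]
orientation: [[0.099, 0.995, 0.0], [0.995, -0.099, 0.0], [0.0, 0.0, -1.0]]
ft_force: [-0.4, -0.4, -2.7]
gripper_width: 0.287
```

Call:
carry_out(
  moves=[
    {"translation": [0,0,-0.0003],"twist": 0},
    {"translation": [0,0,-0.0006],"twist": 0},
  ],
)

```text
time: 28.68
ee_pos: [0.4715, 0.3661, 0.0327]
orientation: [[0.099, 0.995, 0.001], [0.995, -0.099, 0.0], [0.0, 0.001, -1.0]]
ft_force: [0.4, -0.8, -1.9]
gripper_width: 0.287
```

Call:
carry_out(
  moves=[
    {"translation": [0,0,-0.0003],"twist": 0},
    {"translation": [0,0,-0.0005],"twist": 0},
  ],
)

```text
time: 28.85
ee_pos: [0.4714, 0.3661, 0.0322]
orientation: [[0.099, 0.995, 0.0], [0.995, -0.099, 0.0], [0.0, 0.0, -1.0]]
ft_force: [-0.1, -1.0, -1.2]
gripper_width: 0.29
```

Call:
carry_out(
  moves=[
    {"translation": [0,0,-0.0003],"twist": 0},
    {"translation": [0,0,-0.0004],"twist": 0},
  ],
)

```text
time: 29.02
ee_pos: [0.4714, 0.3661, 0.0322]
orientation: [[0.099, 0.995, 0.0], [0.995, -0.099, -0.0], [-0.0, 0.0, -1.0]]
ft_force: [-1.3, -1.7, 2.7]
gripper_width: 0.288
```

Call:
carry_out(
  moves=[
    {"translation": [0,0,0],"twist": 0},
    {"translation": [0,0,0],"twist": 0},
    {"translation": [0,0,0],"twist": 0},
    {"translation": [0,0,0],"twist": 0},
    {"translation": [0,0,0],"twist": 0},
    {"translation": [0,0,0],"twist": 0},
    {"translation": [0,0,0],"twist": 0},
    {"translation": [0,0,0],"twist": 0},
  ],
  claw=100,
)

```text
time: 29.68
ee_pos: [0.4712, 0.366, 0.0314]
orientation: [[0.099, 0.995, 0.0], [0.995, -0.099, 0.0], [0.0, 0.0, -1.0]]
ft_force: [0.5, -0.1, -0.3]
gripper_width: 0.998
```

Call:
carry_out(
  moves=[
    {"translation": [0,0,0.005],"twist": 0},
    {"translation": [0,0,0.02],"twist": 0},
    {"translation": [0,0,0.045],"twist": 0},
    {"translation": [0,0,0.075],"twist": 0},
    {"translation": [0,0,0.11],"twist": 0},
    {"translation": [0,0,0.14],"twist": 0},
    {"translation": [0.0,-0.03,0.17],"twist": 0},
    {"translation": [0.0,-0.06,0.19],"twist": 0},
    {"translation": [0.0,-0.09,0.2],"twist": 0},
    {"translation": [0.0,-0.12,0.2],"twist": 0},
    {"translation": [0.0,-0.15,0.2],"twist": 0},
    {"translation": [0.0,-0.18,0.2],"twist": 0},
  ],
)

```text
time: 30.68
ee_pos: [0.4711, 0.1847, 0.2324]
orientation: [[0.098, 0.995, 0.002], [0.995, -0.098, 0.0], [0.0, 0.002, -1.0]]
ft_force: [0.6, -0.3, -0.3]
gripper_width: 0.999
```

Call:
carry_out(
  moves=[
    {"translation": [0.0,-0.035,0],"twist": 0},
    {"translation": [0.0,-0.07,0],"twist": 0},
    {"translation": [0.0,-0.105,0],"twist": 0},
    {"translation": [0.0,-0.14,0],"twist": 0},
    {"translation": [0.0,-0.175,0],"twist": 0},
    {"translation": [0.0,-0.21,0],"twist": 0},
    {"translation": [0.0,-0.245,0],"twist": 0},
    {"translation": [0.0,-0.28,0],"twist": 0},
    {"translation": [0.0,-0.315,0],"twist": 0},
    {"translation": [0.0,-0.35,0],"twist": 0},
    {"translation": [0.0,-0.37,0],"twist": 0},
    {"translation": [0.0,-0.37,0],"twist": 0},
  ],
)

```text
time: 31.68
ee_pos: [0.471, -0.1876, 0.232]
orientation: [[0.103, 0.995, 0.001], [0.995, -0.103, -0.002], [-0.002, 0.001, -1.0]]
ft_force: [0.5, 0.6, 0.2]
gripper_width: 1.003
```

```bash
python3 - <<'E'
from workcell import ctrl,capture
import cv2,numpy as np
s=ctrl.read_state();print(s['time'],s['ee_pos'],s['ft_force'],s['gripper_width'])
c=capture('top')['frame'];cv2.imwrite('pics/f_t.png',cv2.resize(c[165:240,95:195],None,fx=8,fy=8,interpolation=cv2.INTER_CUBIC))
d=capture('scene')['frame'];cv2.imwrite('pics/f_s.png',cv2.resize(d[100:250,180:380],(800,600),interpolation=cv2.INTER_CUBIC))
cv2.imwrite('pics/f_all.png',np.hstack([c[:, :400],d[:, :400]]))
cv2.imwrite('pics/f_p.png',cv2.resize(c[140:220,228:343],(690,480),interpolation=cv2.INTER_CUBIC))
E
```

```text
31.6833 [ 0.47099452 -0.18763155  0.23199099] [0.53878991 0.64502582 0.23630739] 1.0031654500004998
```

View pics/f_t.png

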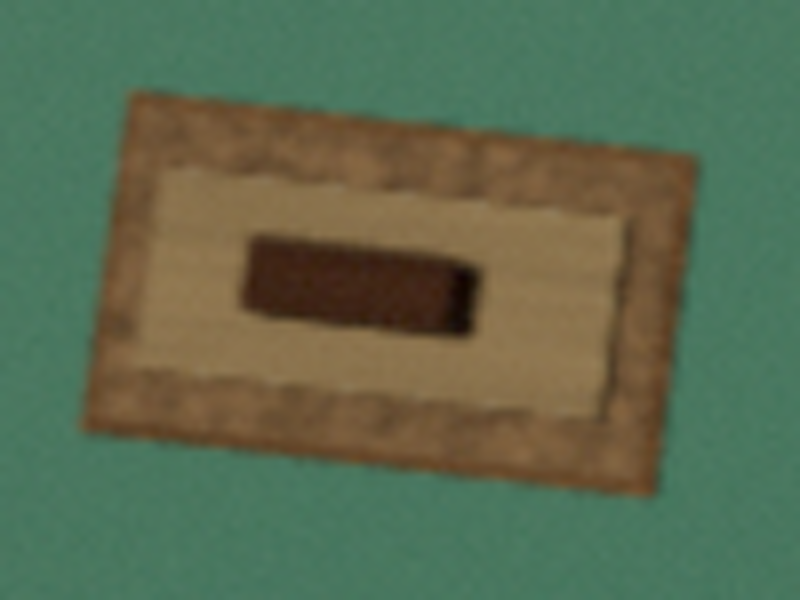

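View pics/f_s.png

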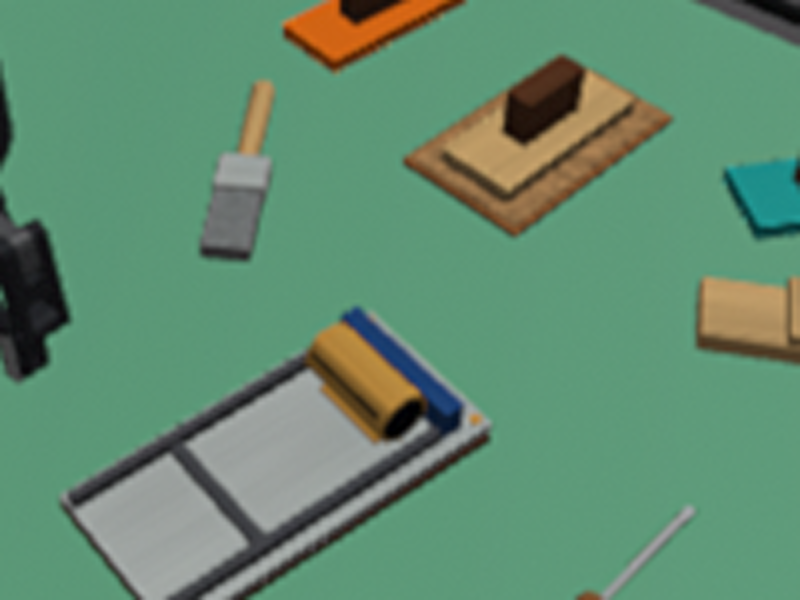

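View pics/f_p.png

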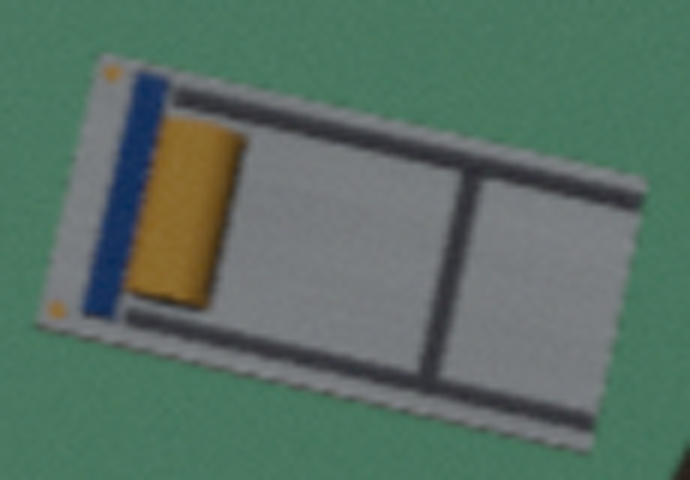

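Final views: the tube lies flat against the blue stop with the catch up behind it. The block centre (381,293) versus the rest centre (392,293) matches the ~10 px parallax expected from its height. Handing in.

```bash
python3 -c "
from workcell import ctrl
print(ctrl.close_job())"
```

```text
the job is handed in; nothing more can be done
None
```

I took the wooden block from its cork rest, rolled the brass tube up the slope and over the catch to the blue stop, and put the block back flat. I handed the job in at about 31.7 s.

- **Tube:** the last pictures show it lying square against the stop, with the catch bar up behind it. It stayed there after I lifted the block.
- **Block:** it lies flat and in line with the rest, within about 1–2 mm of the centre as far as the pictures show.
- **End state:** the gripper is open and clear, and the wrist force reads near zero. The tools I could see in the last close-ups had not moved.
- **Pressure:** about 6–9 N for most of the roll, as read at the end of each step. The highest reading was about 9.2 N, at the catch.

Some things did not go as planned or disagreed:

- **Lost contact:** near tube y ≈ 28 mm I raised the block too fast and the press fell to about zero for a moment. I pressed again at once, and the tube had not moved in the pictures.
- **Sideways force:** up to about 3.5 N built up between block and tube during the roll. I steered it down.
- **Plate height:** the cameras put the plate's packing at about 2 mm, but contact came near 7.5 mm, so I went by feel.

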